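# Fetch the bearing housing from behind the parts that crowd it

## Task

The low aluminium bearing housing on the plywood tray is hemmed in by three tall parts. Stand all three upright on the black rubber mat, then fetch the housing and lower it gently so that it lies flat inside the raised ring of the joint plate, and only then put each tall part back upright on the very spot of the tray where it stood at first. Tip nothing over, and leave the screw tub and the shaft collar in the tray's corners where they are.

Things in the scene. Friction and masses are not known exactly. Their poses are not given: they have to be found in the camera images.
- flange: Bearing housing: plain solid aluminium disc with a dark bearing in its top, 50 mm diameter, 30 mm high, about 160 g. Origin: centre of its underside, z up along its axis. It starts flat on the floor of the tray, and three tall parts stand round it (towards the robot, left and right), each about 62 mm away centre to centre: too close for a gripper to get down to it until they are gone. Any yaw is alike.
- can: Spray can of bare aluminium with a white cap: round, 46 mm diameter up to 74 mm, cone to the cap (27 mm diameter), 98 mm high in all, about 170 g. Origin: centre of its underside, z up along its axis. Stands upright in one of the three places round the housing.
- motor: Geared motor standing on end: black square body 42 x 42 mm up to 44 mm, then a round steel gearbox 36 mm in diameter from 44 to 82 mm (the place to grip), then an 8 mm shaft up to 96 mm; about 350 g. Origin: centre of its underside, z up along its axis. x, y square to the body. Stands upright in one of the three places.
- bracket: Upright lattice bracket of dark steel sheet: two parallel face plates with windows, 44 mm wide along its x, 40 mm apart outside to outside along its y (grip across these), 94 mm high, about 200 g. The plates are solid across from 45 to 75 mm of height (the place to grip); closed by a plate at the top and at the bottom. Origin: centre of its underside, z up along its axis. Stands upright in one of the three places.
- bay: Plywood tray, fixed to the bench: floor 6 mm thick, low rim 14 mm high, 175 mm (x) by 206 mm (y). Origin: underside, below the centre mark for the housing; the floor reaches from -110 to +65 mm in its x and +-103 mm in its y. Four thin circles are marked on the floor (no relief): the housing at (0, 0) and the tall parts near (-62, 0), (0, 62) and (0, -62) mm in its axes; which part stands where changes, and parts may stand a few mm off the marks.
- mat: Black rubber mat, fixed, 280 mm along its x, 130 mm along its y, 3 mm thick, empty. Origin: centre of its underside. Side area for the three tall parts, room for them in a row along x.
- seat: Joint plate, fixed: dark steel 130 x 130 mm, 6 mm thick, with a raised aluminium ring round its centre, 82 mm outside and 72 mm inside diameter, 5 mm high above the plate. Origin: centre of its underside, on the axis of the ring. Small brass studs at the corners.
- tub: Small grey round tub of screws, 36 mm diameter, 24 mm high, loose in the front left corner of the tray (near (-83, 77) mm in the tray's axes). Bystander: leave it. Origin: centre of its underside.
- collar: Small steel shaft collar lying flat, 32 mm diameter, 12 mm bore, 18 mm high, loose in the front right corner of the tray (near (-83, -77) mm in the tray's axes). Bystander: leave it. Origin: centre of its underside.
Mind the look-alikes: they are no part of the job. What is shaped like the flange but purple is not meant.

How it is judged:
On the way, in this order (a step that is already met when the one before it is completed fails the run):
1. can, motor and bracket all stand upright on the mat (x of can in the frame of mat between -0.138 and 0.138 m and y of can in the frame of mat between -0.063 and 0.063 m and z of each of can, motor, bracket in the frame of mat below 0.007 m and angle between each of can, motor, bracket's own z axis and vertical below 0.1 rad and linear speed of each of can, motor, bracket below 0.03 m/s and x of motor in the frame of mat between -0.138 and 0.138 m and y of motor in the frame of mat between -0.063 and 0.063 m and x of bracket in the frame of mat between -0.138 and 0.138 m and y of bracket in the frame of mat between -0.063 and 0.063 m), for 0.2 s.
2. with all three still on the mat, the housing lies flat inside the ring of the joint plate (all of step 1 and horizontal distance between flange and seat below 0.013 m and z of flange in the frame of seat below 0.009 m and angle between flange's own z axis and vertical below 0.06 rad and linear speed of flange below 0.03 m/s), for 0.2 s.
At the end, for the whole second after the job is handed in: The housing lies flat and at rest inside the ring (centre within 13 mm of the ring axis), and can, motor and bracket stand upright and at rest on the tray, each within 15 mm of where it stood at the start (horizontal distance between flange and seat below 0.013 m and z of flange in the frame of seat below 0.009 m and angle between flange's own z axis and vertical below 0.06 rad and linear speed of each of flange, can, motor, bracket below 0.03 m/s and distance of each of can, motor, bracket from where it was at the start of the episode below 0.015 m and angle between each of can, motor, bracket's own z axis and vertical below 0.1 rad); the robot touches nothing.
It fails at once if a tall part or the housing is tipped over (angle between any of can, motor, bracket, flange's own z axis and vertical above 1 rad).
It fails at once if the housing is dropped into the ring (faster than 0.4 m/s close above it) (horizontal distance between flange and seat below 0.04 m and z of flange in the frame of seat below 0.036 m and linear speed of flange above 0.4 m/s).
It fails at once if the screw tub or the shaft collar is shifted by more than 25 mm (distance of any of tub, collar from where it was at the start of the episode above 0.025 m).
It also fails if it takes over 128 s, if anything falls off the work surface, if the arm or the gripper's body presses on something with over 40 N, if the wrist force passes 120 N, or if a joint passes its speed limit or range.

## Robot

A 6-joint arm with a two-finger parallel gripper is mounted at the origin on the work surface. World frame = base frame: x ahead of the robot, y to its left, z up, the work surface at z = 0. Lengths are in m, angles in rad, forces in N, time in s.
With the tool pointing down it reaches from about 0.3 to 0.95 m from the base axis. Payload 3.1 kg.
Tool frame: the origin (TCP) lies midway between the tips of the shut fingers; the grasp point (between the pads) lies 19 mm behind it (manip.grasp_offset is the distance from the TCP to the grasp point, in m); y points along the fingers, z is the direction in which the jaws open and shut, and the axes are right-handed (so a half turn about y gives the same grasp; the last joint's range is limited). The gripper opens to 85 mm and grips with 20 to 120 N. Pads are 22 mm wide; open, the fingers measure 114 mm over their backs; the gripper's body (76 mm by 85 mm) begins 54 mm behind the grasp point. The pads swing forward as they close: fully open they stand 13 mm farther back than shut.
Start: joints at [-1.3, 0.308, 1.634, -0, 1.2, -0.07], TCP at [0.209, -0.589, 0.193] pointing down, gripper open.
Joint ranges: [-3.06, 3.06], [-0.79, 1.96], [0.05, 2.63], [-1.19, 4.34], [0.05, 2.64], [-2.94, 2.94]. Speed limits (rad/s): [2.79, 2.79, 3.14, 3.14, 3.14, 3.14].

## Interface

Orientations are given as a rotation vector (axis times angle).
In Python, from rig import manip, cams gives the robot as it stands. The module is installed in compiled form; this text tells all that it offers.
- The arm moves only by the tool jog_arm, never from a script. Its argument "increments" is a list of rows, each an object with "delta_pos": the shift along the tool's x, y, z in cm, a list of three; "dr": the turn, a rotation vector about the tool's x, y, z in rad, a list of three. In form: [{"delta_pos": [tx, ty, tz], "dr": [wx, wy, wz]}, ...]. A call has 1 to 12 rows; each row is the pose to reach, as a shift and turn from the pose commanded when the call began, along the tool's axes at that moment; what a row does not reach only later rows make up. A row lasts 1/10 s, in which the tool goes at most 50 mm and 8.59 degrees, less where a joint would pass 70% of its speed; a pose out of reach is approached as far as the arm can. A call with a gripper value outside its range is refused whole. "gripper" is the opening in per cent of the stroke, from 0 (shut) to 100 (fully open), set as the call begins (left out, the last holds). The fingers move at their own pace and stop on an object; "squeeze" is the grip in N (left out, the last holds). Time passes only in rows, so rows that repeat a pose let the fingers close. It gives the time, the measured TCP pose, the force and the opening at its end, in the units of the state.
- manip.state(): the state, without advancing time (a new reading comes with each control period).
- cams.grab_frame(name): name is "scene" or "top"; returns the picture (420x560x3 uint8, blue, green, red); there is no depth.
- cams.camera_params(name): a dict with "K" (3x3 intrinsics, pixels), "rvec" (rotation vector, rad) and "tvec" (3), from world to camera coordinates, as OpenCV has them. Camera axes: x right, y down, z forward; pixel columns grow to the right and rows downward; lengths in m; the calibration is good to about 2 mm. A picture is of the moment at which its call begins. camera_params takes no time and is no camera call.
- manip.hand_in(): hands the job in, once; it reports no verdict.
The state is a dict: "t": time; "joint_positions": joint angles; "joint_vel": joint speeds; "effort": joint torques, N m; "tool_pos": TCP position; "orientation": TCP orientation; "ft_force": force on the tool from outside, world axes, zero at the start; "moment": the same for the moment, N m; "grip_width": finger opening in m.
Only numpy, scipy, OpenCV 4.12 (cv2) and the standard library are available. Lean on these libraries where they do the work, as an engineer would, in place of code of your own. Each camera call takes 0.05 s, during which the arm holds its last target.

## Working session

There is one attempt and no reset: what is moved stays moved. The work goes in short steps, Python scripts to look and compute and a tool call to move; the robot and the scene stay as the last step left them, time stands still between calls to the robot, and variables do not carry over. Pictures are saved under pics/ and viewed, and the job is handed in when it is done.

Besides the shell and the picture viewer there is one more tool, called after "Emit:" in YAML: its name, and indented under it one key for each argument. jog_arm: Moves the arm, as the interface text tells. Its arguments: {"type":"object","properties":{"increments":{"type":"array"},"gripper":{"type":"number"},"squeeze":{"type":"number"}},"required":["increments"]}

```bash
mkdir -p pics; python3 - <<'E'
from rig import manip,cams
import cv2
s=manip.state(); print({k:s[k] for k in('t','tool_pos','orientation','grip_width','ft_force')}, manip.grasp_offset)
for n in('scene','top'):
    im=cams.grab_frame(n); cv2.imwrite(f'pics/{n}0.png',im)
    p=cams.camera_params(n); print(n,p['K'],p['rvec'],p['tvec'])
E
```

```text
{'t': 0.0, 'tool_pos': array([ 0.20862563, -0.58817617,  0.19144806]), 'orientation': array([-0.35062042,  2.03889682, -2.03416654]), 'grip_width': 0.08542456722061412, 'ft_force': array([ 0.32890939,  0.07968289, -0.40630409])} 0.0187
scene [[383.83772984   0.         276.99982427]
 [  0.         383.83772984 211.73738305]
 [  0.           0.           1.        ]] [ 1.23057766  2.14384569 -1.08807252] [ 0.30389381 -0.26903369  1.35623618]
top [[404.46436793   0.         275.84885663]
 [  0.         404.46436793 211.68444931]
 [  0.           0.           1.        ]] [ 2.18350231 -2.16414359  0.16827765] [-0.04931606  0.55066046  0.77900072]
```

View pics/scene0.png

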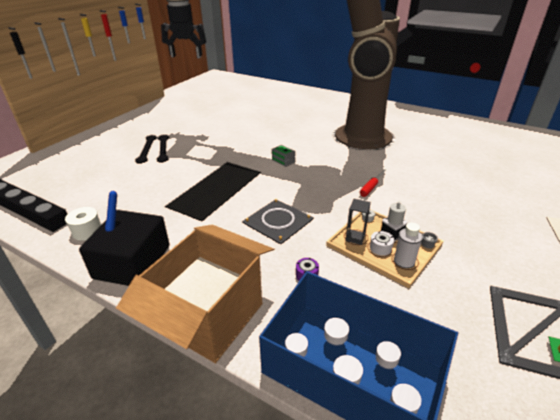

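View pics/top0.png

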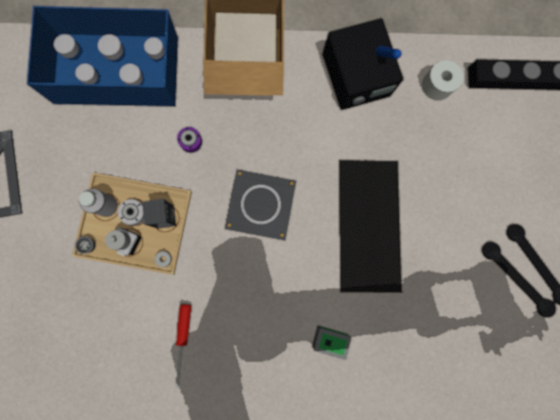

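The top view shows the tray at about (133,223) px with the can (94,202), the motor (124,240), the bracket (160,213) and the housing (131,211). The ring is at (261,204) and the mat at (370,226). The housing candidates are the grey disc in the tray (131,211) and the purple disc (189,139). The tray disc is aluminium and hemmed in, so it fits. I'll enlarge it to confirm and measure.

```bash
cat > h.py <<'E'
import numpy as np, cv2
from rig import manip,cams
from scipy.spatial.transform import Rotation as R
def P(n):
    p=cams.camera_params(n); return np.array(p['K']),np.array(p['rvec'],float).ravel(),np.array(p['tvec'],float).ravel()
def ray(n,uv,z):
    K,r,t=P(n); Rm=R.from_rotvec(r).as_matrix(); c=-Rm.T@t
    d=Rm.T@np.linalg.inv(K)@np.array([uv[0],uv[1],1.]); return c+d*(z-c[2])/d[2]
def proj(n,X):
    K,r,t=P(n); return cv2.projectPoints(np.array(X,float).reshape(-1,1,3),r,t,K,None)[0].reshape(-1,2)
def crop(im,x0,y0,x1,y1,s,f):
    c=cv2.resize(im[y0:y1,x0:x1],None,fx=s,fy=s,interpolation=cv2.INTER_CUBIC)
    for x in range((x0+9)//10*10,x1,10):
        cv2.line(c,((x-x0)*s,0),((x-x0)*s,6),(0,0,255),1); cv2.putText(c,str(x),((x-x0)*s,16),0,.35,(0,0,255),1)
    for y in range((y0+9)//10*10,y1,10):
        cv2.line(c,(0,(y-y0)*s),(6,(y-y0)*s),(0,0,255),1); cv2.putText(c,str(y),(8,(y-y0)*s+4),0,.35,(0,0,255),1)
    cv2.imwrite(f,c)
E
python3 - <<'E'
from h import *
a=cv2.imread('pics/top0.png');b=cv2.imread('pics/scene0.png')
crop(a,65,165,200,280,5,'pics/c1.png'); crop(b,320,180,450,290,6,'pics/c2.png')
for n in('top','scene'):
    K,r,t=P(n); print(n,-R.from_rotvec(r).as_matrix().T@t)
for n,uv,z in [('ring',(261,204),.011),('mat',(370,226),.003),('flange',(131,211),.036),('purple',(189,139),.03)]: print(n,ray('top',uv,z))
E
```

```text
top [ 0.45226157 -0.01812765  0.84120866]
scene [1.22719261 0.38027428 0.59455606]
ring [ 0.56963258 -0.01428845  0.011     ]
mat [ 0.5268451  -0.24311031  0.003     ]
flange [0.54909286 0.24306685 0.036     ]
purple [0.69990157 0.13477613 0.03      ]
```

View pics/c1.png

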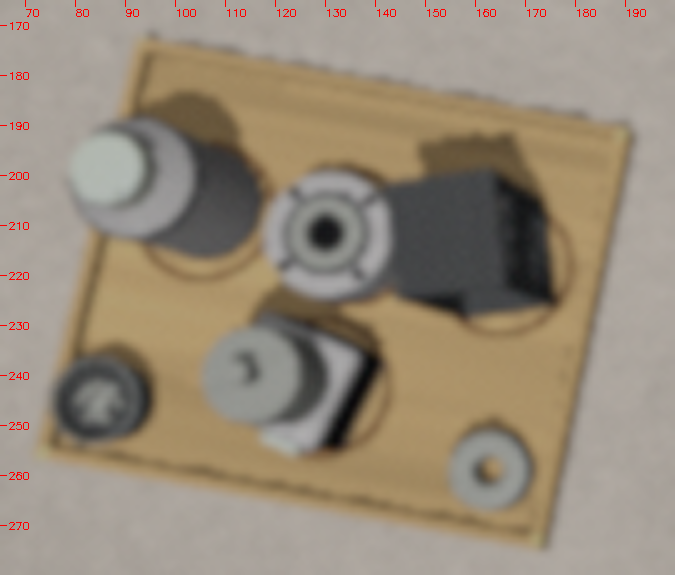

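View pics/c2.png

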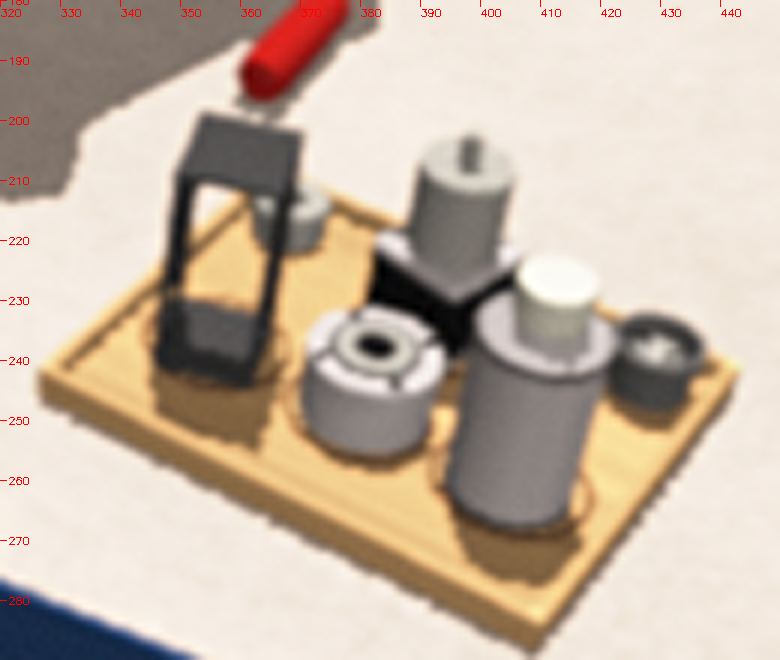

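```bash
python3 - <<'E'
from h import *
cor=[ray('top',u,.014)[:2] for u in[(92.5,173),(190.5,190.5),(174,274),(73,255.5)]]
cor=np.array(cor); print('tray',cor.round(4),[np.linalg.norm(cor[i]-cor[i-1]).round(4) for i in range(4)])
q=cv2.cvtColor
for n,ut,us,z in [('can top',(85,199),(411.3,226),.104),('motor gb',(114.5,240),(396,208),.088),('flange',(130.5,211.5),(382,238),.036),('collar',(161.5,258),None,.024),('tub',(83,244),None,.03)]:
    print(n,ray('top',ut,z).round(4), None if us is None else ray('scene',us,z).round(4))
b=[ray('top',u,.1) for u in[(140,202),(161,198.5),(167,227),(144.5,224)]]
b2=[ray('scene',u,.1) for u in[(353,199),(370,202),(368,212.5),(350,208.5)]]
print(np.array(b).round(4),np.array(b2).round(4))
a=cv2.imread('pics/top0.png')
crop(a,215,160,305,250,6,'pics/c3.png');crop(a,325,150,415,300,4,'pics/c4.png')
crop(a,135,185,190,240,10,'pics/c5.png')
E
```

```text
tray [[0.6295 0.3323]
 [0.5956 0.1311]
 [0.4253 0.1586]
 [0.4608 0.3605]] [np.float64(0.1711), np.float64(0.204), np.float64(0.1724), np.float64(0.205)]
can top [0.5619 0.3047 0.104 ] [0.5665 0.3003 0.104 ]
motor gb [0.4889 0.2535 0.088 ] [0.4975 0.2511 0.088 ]
flange [0.5481 0.244  0.036 ] [0.5499 0.2444 0.036 ]
collar [0.457  0.1823 0.024 ] None
tub [0.4833 0.3353 0.03  ] None
[[0.5582 0.2068 0.1   ]
 [0.5651 0.169  0.1   ]
 [0.5127 0.156  0.1   ]
 [0.5178 0.1968 0.1   ]] [[0.5287 0.1602 0.1   ]
 [0.521  0.1974 0.1   ]
 [0.5607 0.2071 0.1   ]
 [0.5662 0.1681 0.1   ]]
```

View pics/c3.png

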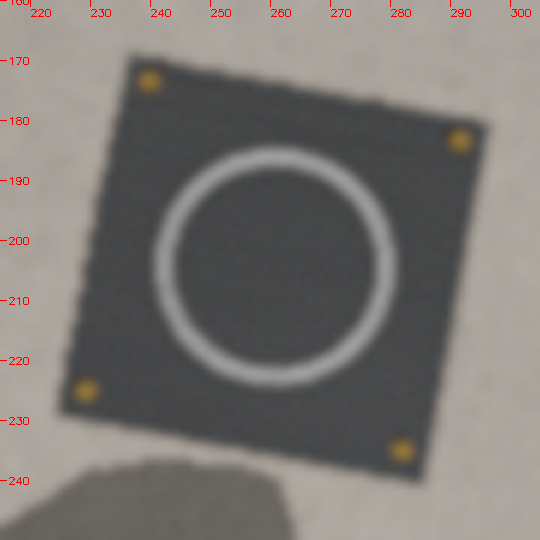

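View pics/c4.png

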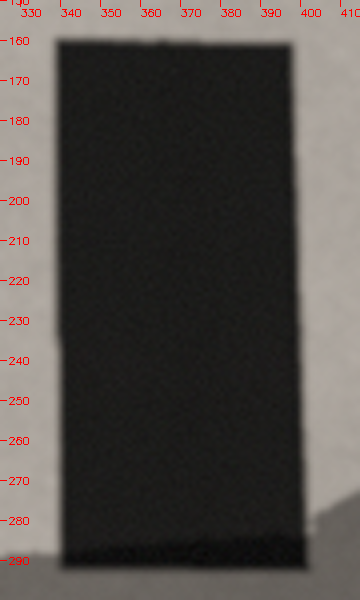

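View pics/c5.png

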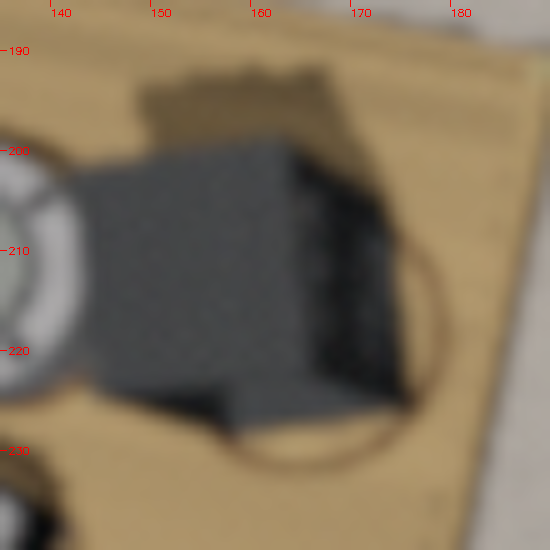

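```bash
python3 - <<'E'
from h import *
m=np.array([ray('top',u,.003)[:2] for u in[(339,160.3),(398,161),(402,292),(340.3,292)]]); print('mat',m.round(4),m.mean(0))
s=np.array([ray('top',u,.006)[:2] for u in[(236.5,169),(296,180.5),(285.5,240),(225,228.7)]]); print('seat',s.mean(0),'ring',ray('top',(260.8,204),.011))
b=np.array([ray('top',u,.1)[:2] for u in[(142.3,202.3),(163.5,199),(166.5,222),(145,224.5)]]); print('br',b.round(4),b.mean(0),[np.linalg.norm(b[i]-b[i-1]) for i in range(4)])
print(ray('top',(114,237.5),.102))
a=cv2.imread('pics/top0.png');sc=cv2.imread('pics/scene0.png')
th=np.linspace(0,2*np.pi,40)
def circ(c,r,z): return np.c_[c[0]+r*np.cos(th),c[1]+r*np.sin(th),0*th+z]
def rect(c,w,h,yaw,z):
    p=np.array([[1,1],[1,-1],[-1,-1],[-1,1],[1,1]])*[w/2,h/2]; C,S=np.cos(yaw),np.sin(yaw)
    p=p@np.array([[C,S],[-S,C]])+c; return np.c_[p,np.full(5,z)]
can=(.5625,.304);mot=(.490,.253);fl=(.5485,.244);br=(.541,.1815);yb=.14
L=[circ(can,.0135,.104),circ(can,.023,.08),circ(can,.023,.006),circ(mot,.018,.088),circ(mot,.018,.05),rect(mot,.042,.042,-.55,.05),circ(fl,.025,.036),circ(fl,.025,.006),
 rect(br,.044,.04,yb,.1),rect(br,.044,.04,yb,.006)]
for n,im,bx,f in(('top',a,(65,165,200,280),5),('scene',sc,(320,180,450,290),6)):
    o=cv2.resize(im[bx[1]:bx[3],bx[0]:bx[2]],None,fx=f,fy=f,interpolation=cv2.INTER_CUBIC)
    for i,l in enumerate(L):
        cv2.polylines(o,[((proj(n,l)-bx[:2]+.5)*f).astype(int)],False,[(0,0,255),(0,255,0),(255,0,0)][i%3],1)
    cv2.imwrite(f'pics/ov_{n}.png',o)
s=manip.state(); print(R.from_rotvec(s['orientation']).as_matrix().round(3))
E
```

```text
mat [[ 0.6668 -0.1795]
 [ 0.6672 -0.3067]
 [ 0.391  -0.3067]
 [ 0.3905 -0.1788]] [ 0.52889295 -0.24288635]
seat [ 0.56976242 -0.01390816] ring [ 0.56962778 -0.01387451  0.011     ]
br [[0.5577 0.2026]
 [0.5642 0.1644]
 [0.5219 0.1573]
 [0.5169 0.1959]] [0.54018272 0.1800405 ] [np.float64(0.04130813076070757), np.float64(0.03881227684709761), np.float64(0.0429615819021699), np.float64(0.03894282611371312)]
[0.49267799 0.24957446 0.102     ]
[[-0.942 -0.001  0.334]
 [-0.334  0.002 -0.942]
 [-0.    -1.    -0.002]]
```

View pics/ov_top.png

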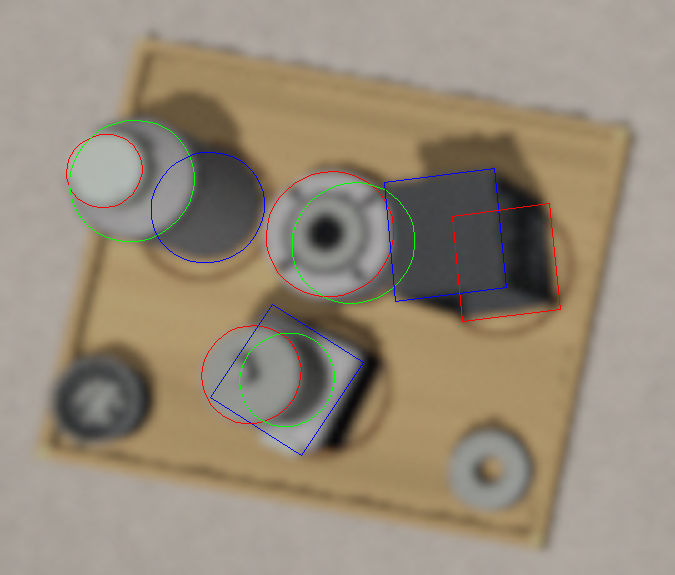

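View pics/ov_scene.png

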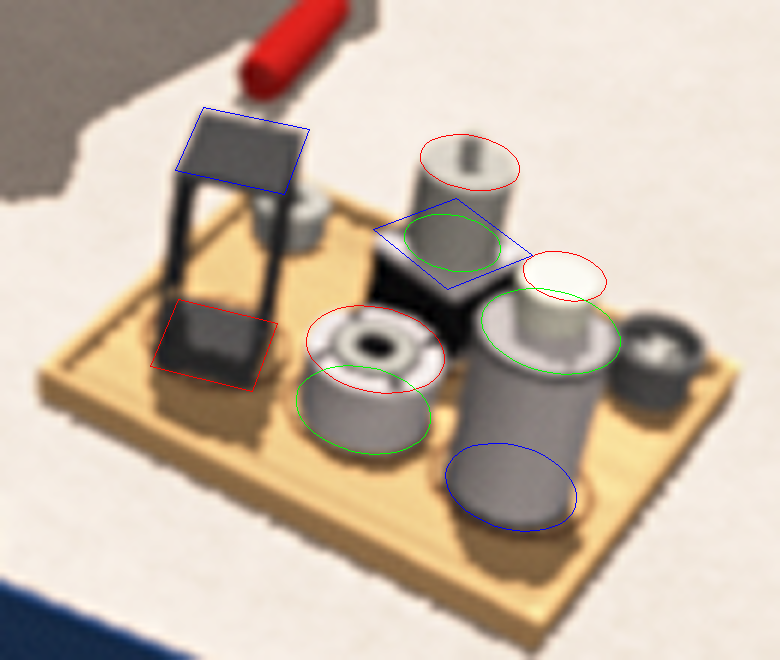

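```bash
cat >> h.py <<'E'
def to(x,y,z,ang=-1.42):
    s=manip.state(); M=R.from_rotvec(s['orientation']).as_matrix()
    zz=np.array([np.cos(ang),np.sin(ang),0]); yy=np.array([0,0,-1.]); T=np.c_[np.cross(yy,zz),yy,zz]
    d=M.T@(np.array([x,y,z])-s['tool_pos'])*100
    dr=R.from_matrix(M.T@T).as_rotvec()
    print('t',round(s['t'],2),'pos',s['tool_pos'].round(4),'w',round(s['grip_width'],4),'F',s['ft_force'].round(1),'-> cm',d.round(2),'n50',round(np.linalg.norm(d)/5,1),'dr',dr.round(3))
E
python3 -c "
from h import *
to(.5405,.181,.19)"
```

```text
t 0.1 pos [ 0.2086 -0.5883  0.1916] w 0.0851 F [ 0.5 -0.4 -0.2] -> cm [-56.99   0.29 -61.41] n50 16.8 dr [0.002 0.19  0.   ]
```

Emit:
jog_arm:
  increments:
    - {"delta_pos":[-5,0,-5.4],"dr":[0,0.05,0]}
    - {"delta_pos":[-57,0.3,-61.4],"dr":[0,0.19,0]}
    - {"delta_pos":[-57,0.3,-61.4],"dr":[0,0.19,0]}
    - {"delta_pos":[-57,0.3,-61.4],"dr":[0,0.19,0]}
    - {"delta_pos":[-57,0.3,-61.4],"dr":[0,0.19,0]}
    - {"delta_pos":[-57,0.3,-61.4],"dr":[0,0.19,0]}
    - {"delta_pos":[-57,0.3,-61.4],"dr":[0,0.19,0]}
    - {"delta_pos":[-57,0.3,-61.4],"dr":[0,0.19,0]}
    - {"delta_pos":[-57,0.3,-61.4],"dr":[0,0.19,0]}
    - {"delta_pos":[-57,0.3,-61.4],"dr":[0,0.19,0]}
    - {"delta_pos":[-57,0.3,-61.4],"dr":[0,0.19,0]}
    - {"delta_pos":[-57,0.3,-61.4],"dr":[0,0.19,0]}
  gripper: 75
  squeeze: 30

```text
t: 1.3
tool_pos: [0.4468, -0.0361, 0.1905]
orientation: [-0.162, 2.143, -2.143]
ft_force: [0.8, -1.0, -0.5]
grip_width: 0.0643
```

```bash
python3 -c "
from h import *
to(.5405,.181,.19)"
```

```text
t 1.3 pos [ 0.4468 -0.0361  0.1905] w 0.0643 F [ 0.8 -1.  -0.5] -> cm [-12.53   0.05 -20.06] n50 4.7 dr [-0.  0. -0.]
```

Emit:
jog_arm:
  increments:
    - {"delta_pos":[-12,0,-19],"dr":[0,0,0]}
    - {"delta_pos":[-12,0,-19],"dr":[0,0,0]}
    - {"delta_pos":[-12,0,-19],"dr":[0,0,0]}
    - {"delta_pos":[-12,0,-19],"dr":[0,0,0]}
    - {"delta_pos":[-12,0,-19],"dr":[0,0,0]}
    - {"delta_pos":[-12,0,-19],"dr":[0,0,0]}
    - {"delta_pos":[-12,0,-19],"dr":[0,0,0]}

```text
t: 2.0
tool_pos: [0.536, 0.1678, 0.1898]
orientation: [-0.166, 2.142, -2.144]
ft_force: [-0.3, 0.9, -0.1]
grip_width: 0.0642
```

```bash
python3 -c "
from h import *
to(.5405,.181,.047)
im=cams.grab_frame('top'); crop(im,65,145,225,280,5,'pics/a1.png')
im=cams.grab_frame('scene'); crop(im,320,120,450,290,4,'pics/a2.png')"
```

```text
t 2.0 pos [0.536  0.1678 0.1898] w 0.0642 F [-0.3  0.9 -0.1] -> cm [-0.68 14.28 -1.25] n50 2.9 dr [-0.001  0.002  0.002]
```

View pics/a2.png

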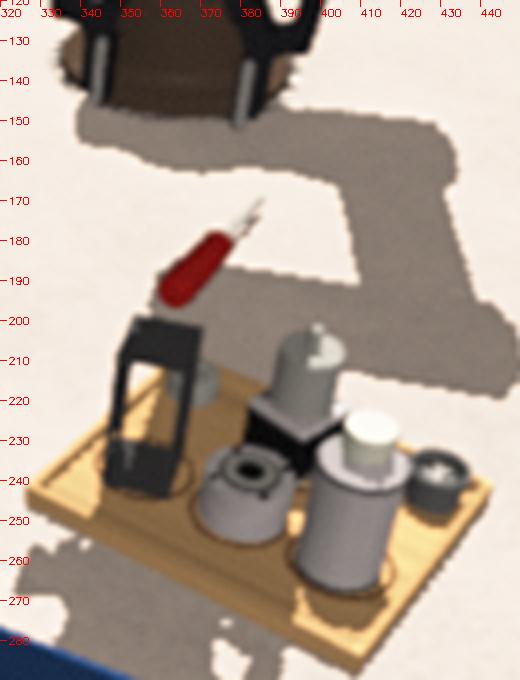

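The fingers hang high, tips at about (345,145) and (382,150), roughly aligned above the bracket. I'll centre them and go down.

Emit:
jog_arm:
  increments:
    - {"delta_pos":[-0.7,0,-1.3],"dr":[0,0,0]}
    - {"delta_pos":[-0.7,0,-1.3],"dr":[0,0,0]}
    - {"delta_pos":[-0.7,3,-1.3],"dr":[0,0,0]}
    - {"delta_pos":[-0.7,6,-1.3],"dr":[0,0,0]}
    - {"delta_pos":[-0.7,9,-1.3],"dr":[0,0,0]}
    - {"delta_pos":[-0.7,12,-1.3],"dr":[0,0,0]}
    - {"delta_pos":[-0.7,14,-1.3],"dr":[0,0,0]}
    - {"delta_pos":[-0.7,14.3,-1.3],"dr":[0,0,0]}
    - {"delta_pos":[-0.7,14.3,-1.3],"dr":[0,0,0]}

```text
t: 3.0
tool_pos: [0.5414, 0.1812, 0.0473]
orientation: [-0.163, 2.143, -2.144]
ft_force: [0.4, 0.1, 0.1]
grip_width: 0.0641
```

```bash
python3 -c "
from h import *
to(.5405,.181,.047)
im=cams.grab_frame('top'); crop(im,65,145,225,280,5,'pics/b1.png')
im=cams.grab_frame('scene'); crop(im,320,160,450,290,6,'pics/b2.png')"
```

```text
t 3.0 pos [0.5414 0.1812 0.0473] w 0.0641 F [0.4 0.1 0.1] -> cm [0.1  0.03 0.01] n50 0.0 dr [-0.    -0.     0.001]
```

View pics/b2.png

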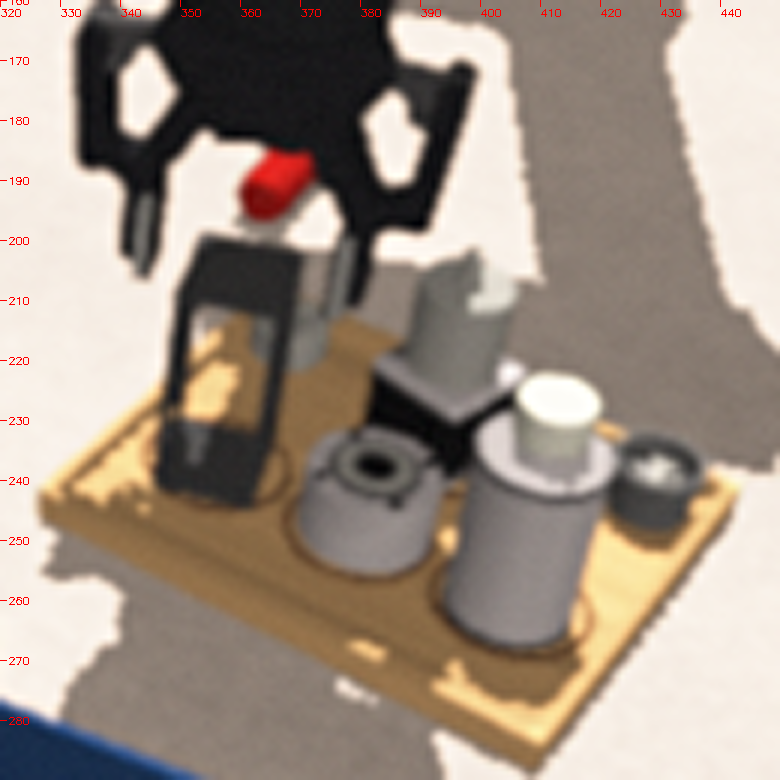

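```bash
python3 -c "
from h import *
for z in (.05,.066,.1,.19): print(z,proj('scene',[[.5405,.181,z],[.535,.219,z],[.546,.143,z]]).round(0).tolist(),proj('top',[[.5405,.181,z],[.535,.219,z],[.546,.143,z]]).round(0).tolist())
print(manip.state()['joint_positions'])
"
```

```text
0.05 [[357.0, 222.0], [374.0, 226.0], [341.0, 218.0]] [[161.0, 215.0], [141.0, 217.0], [180.0, 212.0]]
0.066 [[358.0, 217.0], [375.0, 220.0], [342.0, 213.0]] [[159.0, 214.0], [138.0, 217.0], [179.0, 211.0]]
0.1 [[360.0, 204.0], [377.0, 208.0], [343.0, 201.0]] [[154.0, 212.0], [133.0, 214.0], [175.0, 209.0]]
0.19 [[365.0, 169.0], [384.0, 172.0], [347.0, 166.0]] [[139.0, 205.0], [115.0, 208.0], [163.0, 202.0]]
[ 2.47037036e-01  3.84351599e-01  1.85782657e+00 -1.50625416e-05
  8.96704764e-01  1.66723548e+00]
```

View pics/b1.png

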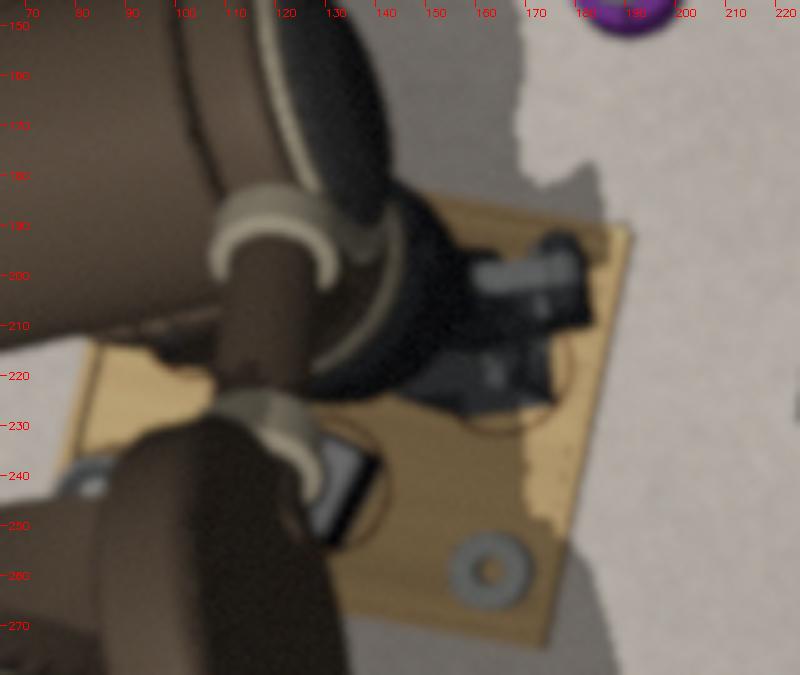

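```bash
python3 -c "
from h import *
for z in (.03,.05,.07,.09,.11,.13): print(z,ray('scene',(343,206),z).round(3),ray('scene',(378,211),z).round(3),ray('top',(180,209),z).round(3),ray('top',(175,193),z).round(3))
"; python3 - <<'E'
import cv2
c=cv2.imread('pics/b2.png'); cv2.imwrite('pics/b3.png',cv2.resize(c[0:420,30:480],None,fx=1.6,fy=1.4))
E
```

```text
0.03 [0.471 0.119 0.03 ] [0.448 0.202 0.03 ] [0.555 0.148 0.03 ] [0.587 0.159 0.03 ]
0.05 [0.498 0.128 0.05 ] [0.476 0.208 0.05 ] [0.552 0.144 0.05 ] [0.584 0.155 0.05 ]
0.07 [0.525 0.137 0.07 ] [0.503 0.214 0.07 ] [0.55 0.14 0.07] [0.581 0.15  0.07 ]
0.09 [0.552 0.147 0.09 ] [0.531 0.221 0.09 ] [0.547 0.136 0.09 ] [0.577 0.146 0.09 ]
0.11 [0.578 0.156 0.11 ] [0.559 0.227 0.11 ] [0.545 0.132 0.11 ] [0.574 0.142 0.11 ]
0.13 [0.605 0.165 0.13 ] [0.586 0.233 0.13 ] [0.542 0.128 0.13 ] [0.571 0.137 0.13 ]
```

View pics/b3.png

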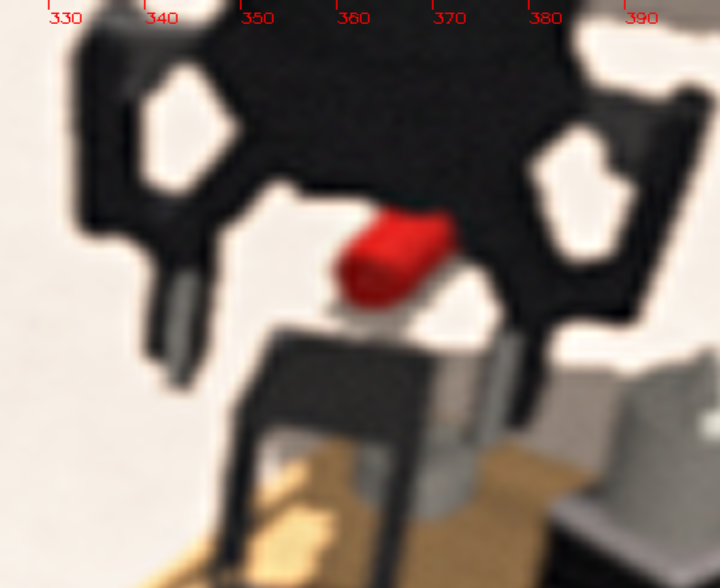

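View pics/a1.png

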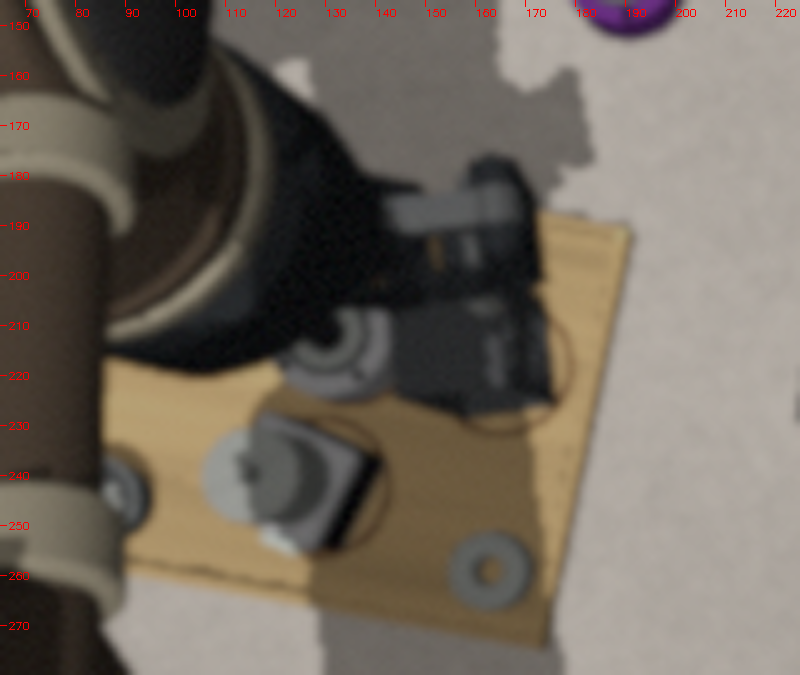

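```bash
python3 -c "
from h import *
im=cams.grab_frame('scene'); crop(im,320,160,450,290,6,'pics/b4.png')
im=cams.grab_frame('top'); crop(im,65,145,225,280,5,'pics/b5.png')
to(.5405,.181,.047)
"
```

```text
t 3.2 pos [0.5433 0.1819 0.0494] w 0.0641 F [-0.5 -1.2 -0.2] -> cm [0.29 0.24 0.05] n50 0.1 dr [ 0.    -0.    -0.003]
```

View pics/b4.png

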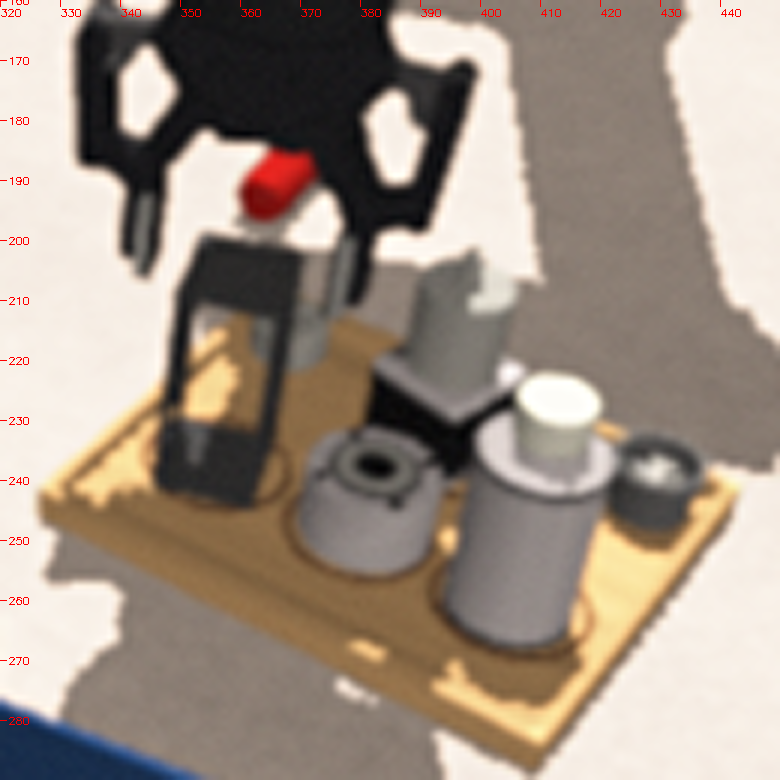

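View pics/b5.png

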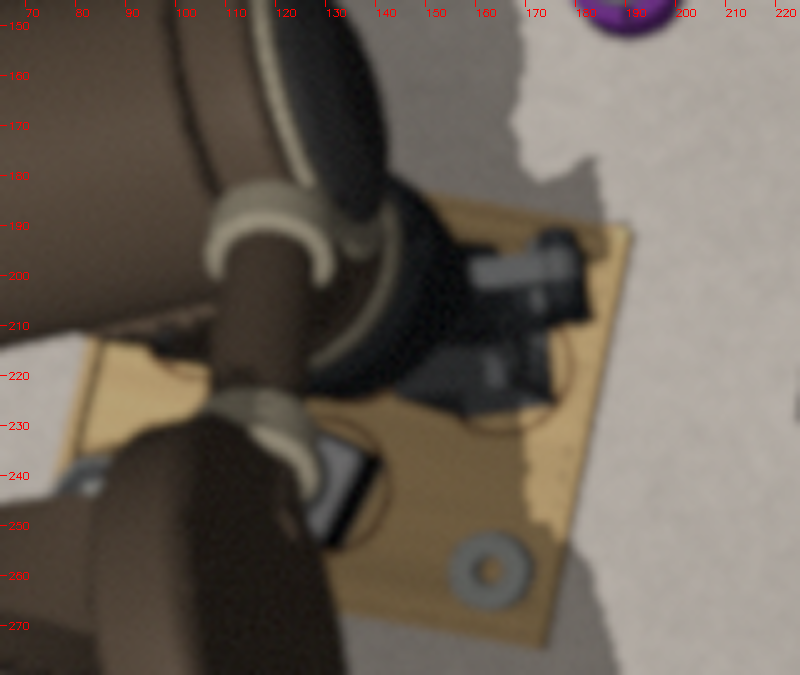

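```bash
python3 -c "
from h import *
zz=np.array([.334,-.942,0])
for z in (.193,.2,.206,.22,.24): 
  c=np.array([.209,-.589,z]); print(z,proj('scene',[c,c+.04*zz,c-.04*zz]).round(1).tolist())
a=cv2.imread('pics/scene0.png'); crop(a,140,0,230,80,8,'pics/d.png')
"
```

```text
0.193 [[187.9, 71.5], [177.1, 71.0], [198.7, 72.1]]
0.2 [[187.6, 69.5], [176.8, 68.9], [198.5, 70.0]]
0.206 [[187.3, 67.7], [176.5, 67.2], [198.2, 68.2]]
0.22 [[186.7, 63.5], [175.8, 63.0], [197.7, 64.0]]
0.24 [[185.8, 57.5], [174.9, 57.0], [196.9, 58.0]]
```

View pics/d.png

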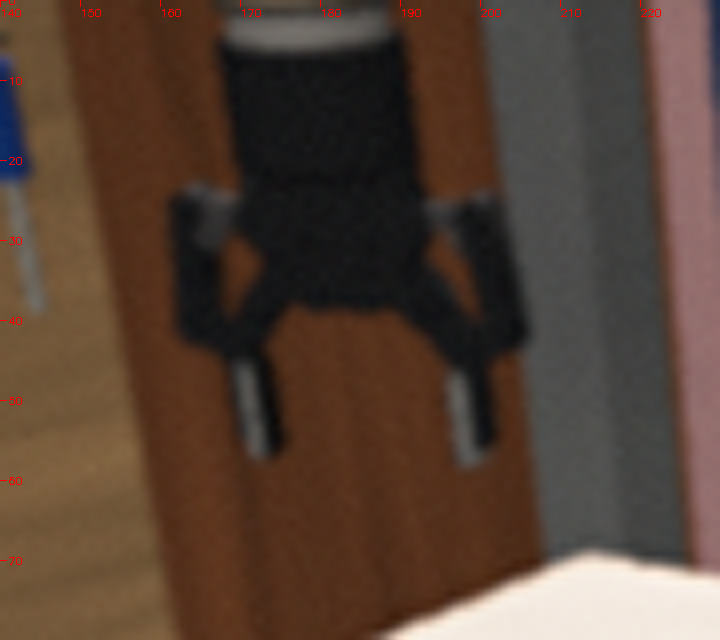

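Triangulation of the start picture and of this one agrees: the finger tips appear about 33 mm higher than the reported TCP implies. x and y match. I'll go down 2 cm more, watch the force, and check again.

Emit:
jog_arm:
  increments:
    - {"delta_pos":[0.2,0.7,0],"dr":[0,0,0]}
    - {"delta_pos":[0.2,1.4,0],"dr":[0,0,0]}
    - {"delta_pos":[0.2,2,0],"dr":[0,0,0]}
    - {"delta_pos":[0.2,2,0],"dr":[0,0,0]}

```text
t: 3.6
tool_pos: [0.5384, 0.1809, 0.0262]
orientation: [-0.165, 2.144, -2.145]
ft_force: [-0.0, 0.1, -0.0]
grip_width: 0.0642
```

```bash
python3 -c "
from h import *
to(.5405,.181,.027)
im=cams.grab_frame('scene'); crop(im,320,160,450,290,6,'pics/b6.png')
to(.5405,.181,.027)
"
```

```text
t 3.6 pos [0.5384 0.1809 0.0262] w 0.0642 F [-0.   0.1 -0. ] -> cm [-0.21 -0.08  0.03] n50 0.0 dr [-0.     0.     0.003]
t 3.65 pos [0.5388 0.1811 0.0266] w 0.0641 F [ 0.2  0.7 -0.3] -> cm [-0.16 -0.04  0.03] n50 0.0 dr [-0.     0.     0.002]
```

View pics/b6.png

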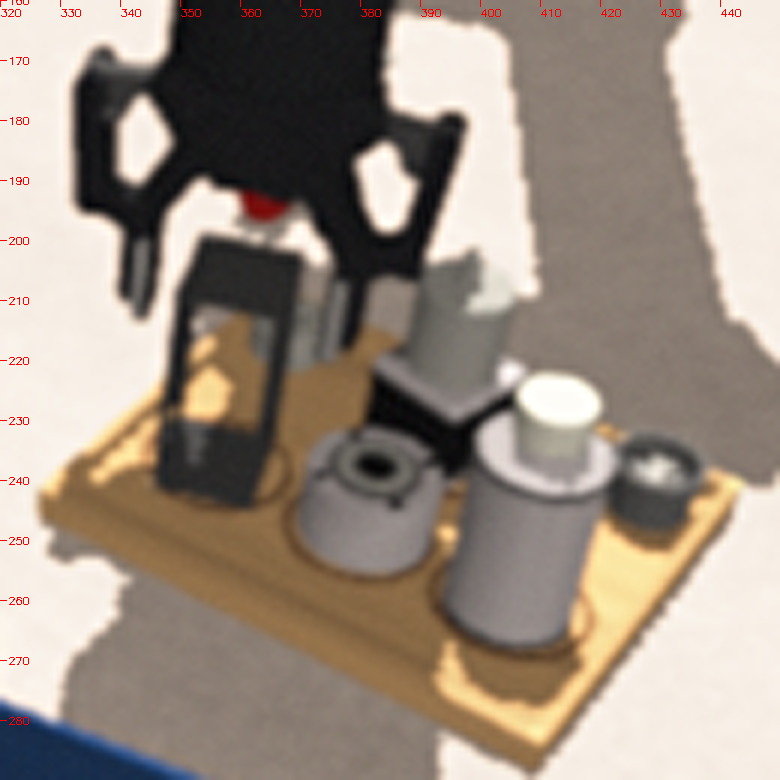

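```bash
sed -i 's/np.array(\[x,y,z\])-s/np.array([x,y,z-.033])-s/' h.py; python3 -c "
from h import *
print(ray('scene',(343,213),.066),ray('scene',(377,218),.066))
to(.5405,.181,.048)
"
```

```text
[0.54509239 0.14618925 0.066     ] [0.52468057 0.21981754 0.066     ]
t 3.65 pos [0.5388 0.1811 0.0266] w 0.0641 F [ 0.2  0.7 -0.3] -> cm [-0.17  1.16  0.03] n50 0.2 dr [-0.     0.     0.002]
```

Emit:
jog_arm:
  increments:
    - {"delta_pos":[-0.2,0.6,0],"dr":[0,0,0]}
    - {"delta_pos":[-0.2,1.2,0],"dr":[0,0,0]}
    - {"delta_pos":[-0.2,1.2,0],"dr":[0,0,0]}

```text
t: 3.95
tool_pos: [0.5408, 0.1814, 0.0145]
orientation: [-0.164, 2.144, -2.144]
ft_force: [-0.7, 0.2, -0.9]
grip_width: 0.064
```

Emit:
jog_arm:
  increments:
    - {"delta_pos":[0,0,0],"dr":[0,0,0]}
    - {"delta_pos":[0,0,0],"dr":[0,0,0]}
    - {"delta_pos":[0,0,0],"dr":[0,0,0]}
    - {"delta_pos":[0,0,0],"dr":[0,0,0]}
    - {"delta_pos":[0,0,0],"dr":[0,0,0]}
  gripper: 30
  squeeze: 40

```text
t: 4.45
tool_pos: [0.5419, 0.1816, 0.0157]
orientation: [-0.161, 2.143, -2.143]
ft_force: [0.0, -0.4, 0.0]
grip_width: 0.0393
```

```bash
python3 -c "
from h import *
to(.5405,.181,.048)
im=cams.grab_frame('scene'); crop(im,320,160,450,290,6,'pics/b7.png')
to(.5405,.181,.048)
"
```

```text
t 4.45 pos [0.5419 0.1816 0.0157] w 0.0393 F [ 0.  -0.4  0. ] -> cm [0.15 0.07 0.04] n50 0.0 dr [ 0. -0. -0.]
t 4.5 pos [0.5419 0.1816 0.0157] w 0.0397 F [ 0.8 -0.2  0.2] -> cm [0.15 0.07 0.04] n50 0.0 dr [-0.  0. -0.]
```

View pics/b7.png

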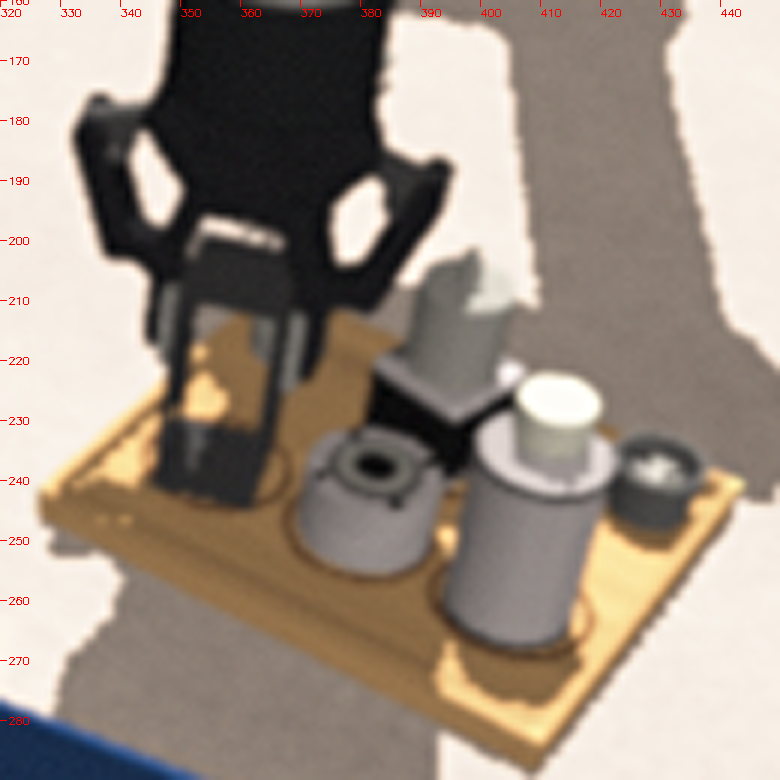

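The bracket is gripped at 39.5 mm. Lifting 14 cm.

Emit:
jog_arm:
  increments:
    - {"delta_pos":[0,-1,0],"dr":[0,0,0]}
    - {"delta_pos":[0,-3,0],"dr":[0,0,0]}
    - {"delta_pos":[0,-6,0],"dr":[0,0,0]}
    - {"delta_pos":[0,-9,0],"dr":[0,0,0]}
    - {"delta_pos":[0,-12,0],"dr":[0,0,0]}
    - {"delta_pos":[0,-14,0],"dr":[0,0,0]}
    - {"delta_pos":[0,-14,0],"dr":[0,0,0]}

```text
t: 5.2
tool_pos: [0.5446, 0.1825, 0.16]
orientation: [-0.153, 2.141, -2.138]
ft_force: [0.4, -0.4, -1.7]
grip_width: 0.0396
```

```bash
python3 -c "
from h import *
to(.62,-.243,.190,-1.57)
im=cams.grab_frame('scene'); crop(im,320,100,450,290,4,'pics/b8.png')
"
```

```text
t 5.2 pos [0.5446 0.1825 0.16  ] w 0.0396 F [ 0.4 -0.4 -1.7] -> cm [-1.05  0.27 43.2 ] n50 8.6 dr [ 0.002  0.15  -0.008]
```

View pics/b8.png

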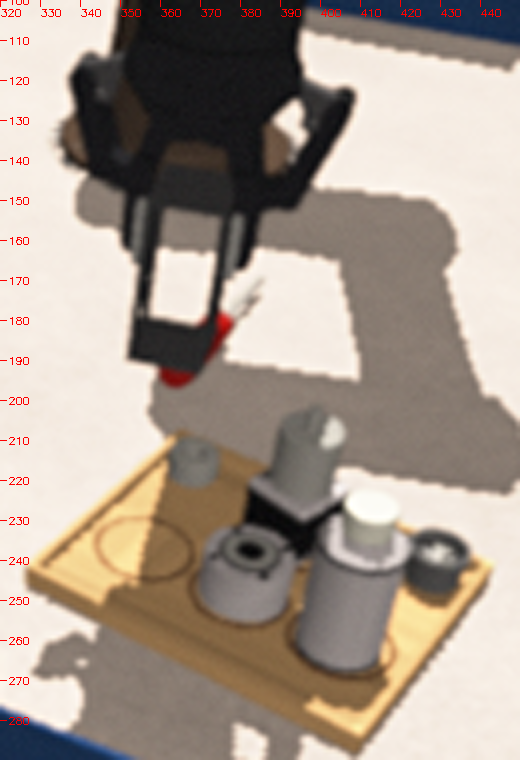

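Emit:
jog_arm:
  increments:
    - {"delta_pos":[0,0,1.5],"dr":[0,0,0]}
    - {"delta_pos":[-0.2,0,4.5],"dr":[0,0.02,0]}
    - {"delta_pos":[-0.3,0,8.5],"dr":[0,0.04,0]}
    - {"delta_pos":[-0.4,0,12.5],"dr":[0,0.06,0]}
    - {"delta_pos":[-0.5,0,16.5],"dr":[0,0.08,0]}
    - {"delta_pos":[-0.6,0,20.5],"dr":[0,0.1,0]}
    - {"delta_pos":[-0.7,0,24.5],"dr":[0,0.12,0]}
    - {"delta_pos":[-0.8,0,28.5],"dr":[0,0.14,0]}
    - {"delta_pos":[-1,0,32.5],"dr":[0,0.15,0]}
    - {"delta_pos":[-1,0,36.5],"dr":[0,0.15,0]}
    - {"delta_pos":[-1,0,40],"dr":[0,0.15,0]}
    - {"delta_pos":[-1,0,42],"dr":[0,0.15,0]}

```text
t: 6.45
tool_pos: [0.6127, -0.2355, 0.1529]
orientation: [0.002, -2.219, 2.218]
ft_force: [0.5, 1.4, -1.7]
grip_width: 0.0391
```

Emit:
jog_arm:
  increments:
    - {"delta_pos":[0,0,0.8],"dr":[0,0,0]}
    - {"delta_pos":[0,0,0.8],"dr":[0,0,0]}
    - {"delta_pos":[0,0,0.8],"dr":[0,0,0]}

```text
t: 6.75
tool_pos: [0.614, -0.2386, 0.1548]
orientation: [0.003, -2.223, 2.219]
ft_force: [1.0, 0.5, -2.8]
grip_width: 0.0395
```

```bash
python3 -c "
from h import *
to(.62,-.243,.045,-1.57)
im=cams.grab_frame('scene'); cv2.imwrite('pics/b9.png',im)
to(.62,-.243,.045,-1.57)
"
```

```text
t 6.75 pos [ 0.614  -0.2386  0.1548] w 0.0395 F [ 1.   0.5 -2.8] -> cm [-0.62 14.28  0.47] n50 2.9 dr [0.002 0.001 0.002]
t 6.8 pos [ 0.6142 -0.2383  0.1551] w 0.0395 F [-0.4 -0.2 -1.4] -> cm [-0.59 14.31  0.49] n50 2.9 dr [0.001 0.001 0.001]
```

View pics/b9.png

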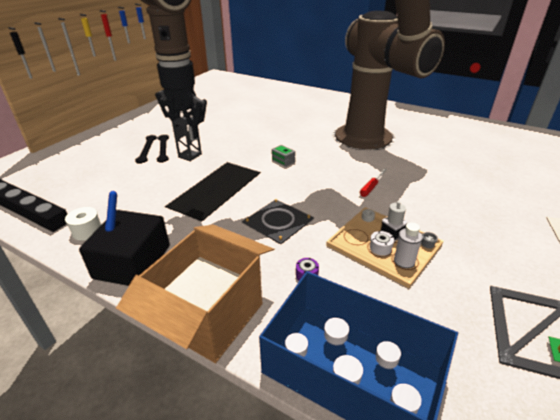

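```bash
python3 -c "
from h import *
for z in (0.003,.1,.14,.15,.16): print(z,proj('scene',[[.614,-.2386,z]]),proj('top',[[.614,-.2386,z]]))
im=cams.grab_frame('top'); crop(im,310,120,430,300,4,'pics/b10.png')
im=cams.grab_frame('scene'); crop(im,130,60,270,220,5,'pics/b11.png')
"
```

```text
0.003 [[197.2932111  202.58084064]] [[367.01244281 185.03874724]]
0.1 [[192.14582325 171.29570671]] [[380.24283114 175.4346732 ]]
0.14 [[189.84081152 157.28615412]] [[386.72509772 170.72912968]]
0.15 [[189.24637451 153.67324562]] [[388.4584861  169.47084534]]
0.16 [[188.6443867  150.01444433]] [[390.24082658 168.17702618]]
```

View pics/b10.png

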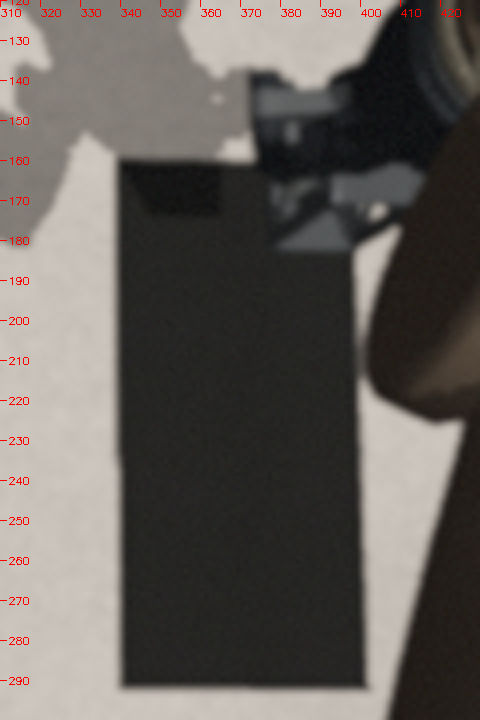

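View pics/b11.png

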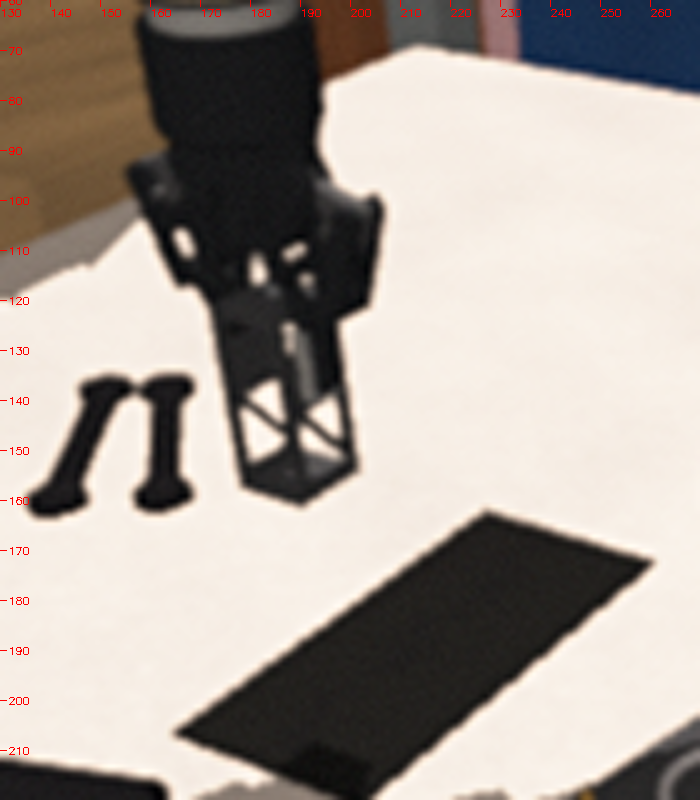

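Both views agree that the bracket hangs about 14 cm above the mat's far end. Lowering it.

Emit:
jog_arm:
  increments:
    - {"delta_pos":[-0.5,2,0.5],"dr":[0,0,0]}
    - {"delta_pos":[-0.5,5,0.5],"dr":[0,0,0]}
    - {"delta_pos":[-0.5,8,0.5],"dr":[0,0,0]}
    - {"delta_pos":[-0.5,11,0.5],"dr":[0,0,0]}
    - {"delta_pos":[-0.5,12.5,0.5],"dr":[0,0,0]}
    - {"delta_pos":[-0.5,13.2,0.5],"dr":[0,0,0]}
    - {"delta_pos":[-0.5,13.6,0.5],"dr":[0,0,0]}
    - {"delta_pos":[-0.5,13.6,0.5],"dr":[0,0,0]}
    - {"delta_pos":[-0.5,13.6,0.5],"dr":[0,0,0]}

```text
t: 7.8
tool_pos: [0.6211, -0.2457, 0.0213]
orientation: [0.002, 2.218, -2.221]
ft_force: [0.4, -1.0, -1.7]
grip_width: 0.0391
```

```bash
python3 -c "
from h import *
to(.62,-.243,.045,-1.57)
im=cams.grab_frame('scene'); crop(im,130,100,270,230,5,'pics/b12.png')
to(.62,-.243,.045,-1.57)
"
```

```text
t 7.8 pos [ 0.6211 -0.2457  0.0213] w 0.0391 F [ 0.4 -1.  -1.7] -> cm [ 0.11  0.93 -0.27] n50 0.2 dr [-0.001  0.    -0.003]
t 7.85 pos [ 0.621  -0.2458  0.0214] w 0.0396 F [ 0.3 -0.1 -2.1] -> cm [ 0.11  0.93 -0.28] n50 0.2 dr [-0.001  0.    -0.003]
```

View pics/b12.png

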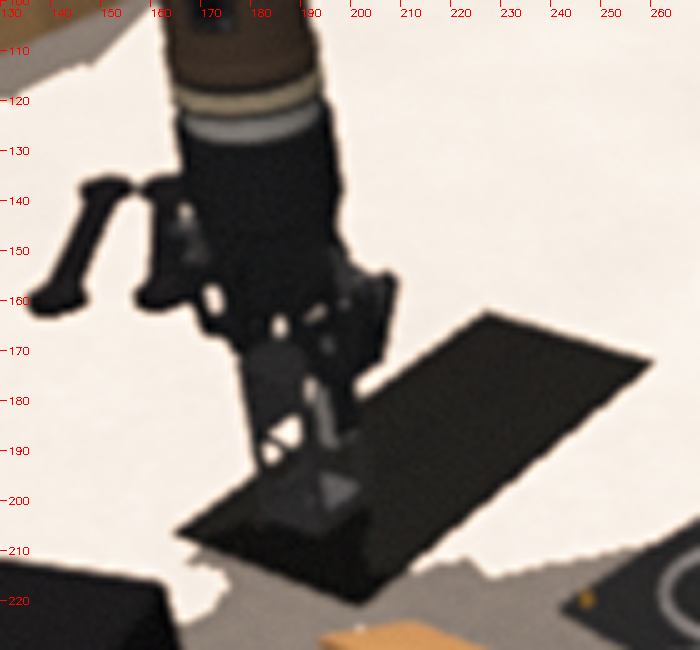

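Just above the mat, its lower corner at about (190,205). I'll lower the last 9 mm step by step and watch the force.

Emit:
jog_arm:
  increments:
    - {"delta_pos":[0,0.4,0],"dr":[0,0,0]}
    - {"delta_pos":[0,0.7,0],"dr":[0,0,0]}
    - {"delta_pos":[0,0.8,0],"dr":[0,0,0]}
    - {"delta_pos":[0,0.8,0],"dr":[0,0,0]}

```text
t: 8.25
tool_pos: [0.6202, -0.2455, 0.0127]
orientation: [0.0, 2.22, -2.221]
ft_force: [-0.1, 0.2, 4.2]
grip_width: 0.0389
```

```bash
python3 -c "
from h import *
to(.62,-.243,.045,-1.57)
"
```

```text
t 8.25 pos [ 0.6202 -0.2455  0.0127] w 0.0389 F [-0.1  0.2  4.2] -> cm [ 0.02  0.07 -0.25] n50 0.1 dr [-0.    -0.    -0.001]
```

Contact is felt (+6 N). Releasing and going straight up.

Emit:
jog_arm:
  increments:
    - {"delta_pos":[0,0,0],"dr":[0,0,0]}
    - {"delta_pos":[0,0,0],"dr":[0,0,0]}
    - {"delta_pos":[0,0,0],"dr":[0,0,0]}
    - {"delta_pos":[0,0,0],"dr":[0,0,0]}
    - {"delta_pos":[0,-2,0],"dr":[0,0,0]}
    - {"delta_pos":[0,-6,0],"dr":[0,0,0]}
    - {"delta_pos":[0,-10,0],"dr":[0,0,0]}
    - {"delta_pos":[0,-14.5,0],"dr":[0,0,0]}
    - {"delta_pos":[0,-14.5,0],"dr":[0,0,0]}
  gripper: 75

```text
t: 9.15
tool_pos: [0.6253, -0.2477, 0.1656]
orientation: [0.015, 2.206, -2.221]
ft_force: [0.3, 0.4, 0.7]
grip_width: 0.064
```

```bash
python3 -c "
from h import *
to(.562,.303,.190,-1.42)
im=cams.grab_frame('scene'); crop(im,130,100,270,230,5,'pics/b13.png')
"
```

```text
t 9.15 pos [ 0.6253 -0.2477  0.1656] w 0.064 F [0.3 0.4 0.7] -> cm [  6.29   0.4  -55.08] n50 11.1 dr [-0.008 -0.15  -0.014]
```

View pics/b13.png

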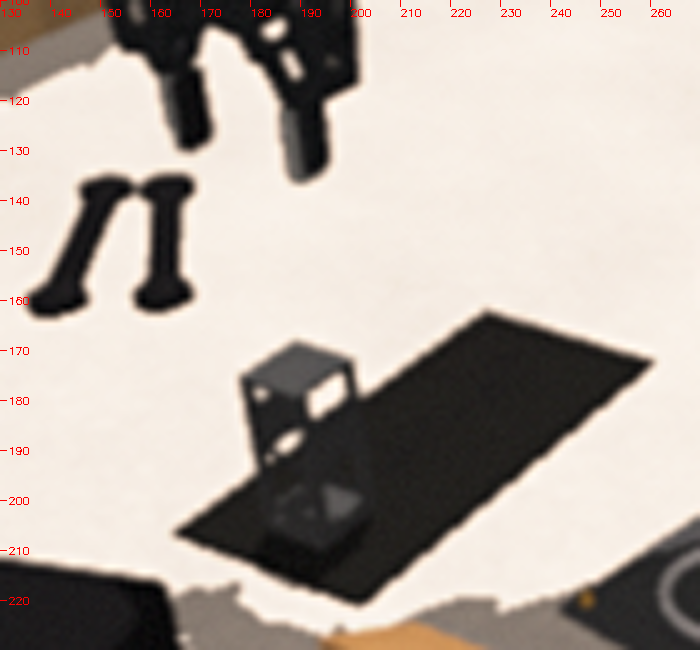

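The bracket stands upright on the mat's far end, base at about (193,205). Next, the can.

Emit:
jog_arm:
  increments:
    - {"delta_pos":[1,0,-4],"dr":[0,-0.05,0]}
    - {"delta_pos":[6.3,0.3,-55],"dr":[0,-0.15,0]}
    - {"delta_pos":[6.3,0.3,-55],"dr":[0,-0.15,0]}
    - {"delta_pos":[6.3,0.3,-55],"dr":[0,-0.15,0]}
    - {"delta_pos":[6.3,0.3,-55],"dr":[0,-0.15,0]}
    - {"delta_pos":[6.3,0.3,-55],"dr":[0,-0.15,0]}
    - {"delta_pos":[6.3,0.3,-55],"dr":[0,-0.15,0]}
    - {"delta_pos":[6.3,0.3,-55],"dr":[0,-0.15,0]}
    - {"delta_pos":[6.3,0.3,-55],"dr":[0,-0.15,0]}
    - {"delta_pos":[6.3,0.3,-55],"dr":[0,-0.15,0]}
    - {"delta_pos":[6.3,0.3,-55],"dr":[0,-0.15,0]}
    - {"delta_pos":[6.3,0.3,-55],"dr":[0,-0.15,0]}

```text
t: 10.4
tool_pos: [0.554, 0.3094, 0.1518]
orientation: [-0.169, 2.143, -2.14]
ft_force: [-0.3, 0.0, 0.1]
grip_width: 0.0643
```

Emit:
jog_arm:
  increments:
    - {"delta_pos":[0,0,0],"dr":[0,0,0]}
    - {"delta_pos":[0,0,0],"dr":[0,0,0]}
    - {"delta_pos":[0,0,0],"dr":[0,0,0]}

```text
t: 10.7
tool_pos: [0.5562, 0.3027, 0.1529]
orientation: [-0.161, 2.143, -2.146]
ft_force: [0.6, 0.1, 0.4]
grip_width: 0.0641
```

```bash
python3 -c "
from h import *
to(.562,.303,.046,-1.42)
"
```

```text
t 10.7 pos [0.5562 0.3027 0.1529] w 0.0641 F [0.6 0.1 0.4] -> cm [-0.6  13.99  0.04] n50 2.8 dr [-0.001 -0.002  0.001]
```

Emit:
jog_arm:
  increments:
    - {"delta_pos":[-0.6,0,0],"dr":[0,0,0]}
    - {"delta_pos":[-0.6,3,0],"dr":[0,0,0]}
    - {"delta_pos":[-0.6,6,0],"dr":[0,0,0]}
    - {"delta_pos":[-0.6,8,0],"dr":[0,0,0]}
    - {"delta_pos":[-0.6,8,0],"dr":[0,0,0]}

```text
t: 11.2
tool_pos: [0.5598, 0.3029, 0.0698]
orientation: [-0.168, 2.144, -2.15]
ft_force: [-0.6, -0.5, -0.4]
grip_width: 0.0641
```

```bash
python3 -c "
from h import *
to(.562,.303,.046,-1.42)
im=cams.grab_frame('scene'); crop(im,340,140,470,280,5,'pics/e1.png')
im=cams.grab_frame('top'); crop(im,50,145,200,280,5,'pics/e2.png')
"
```

```text
t 11.2 pos [0.5598 0.3029 0.0698] w 0.0641 F [-0.6 -0.5 -0.4] -> cm [-0.26  5.68  0.01] n50 1.1 dr [-0.002 -0.002  0.007]
```

View pics/e1.png

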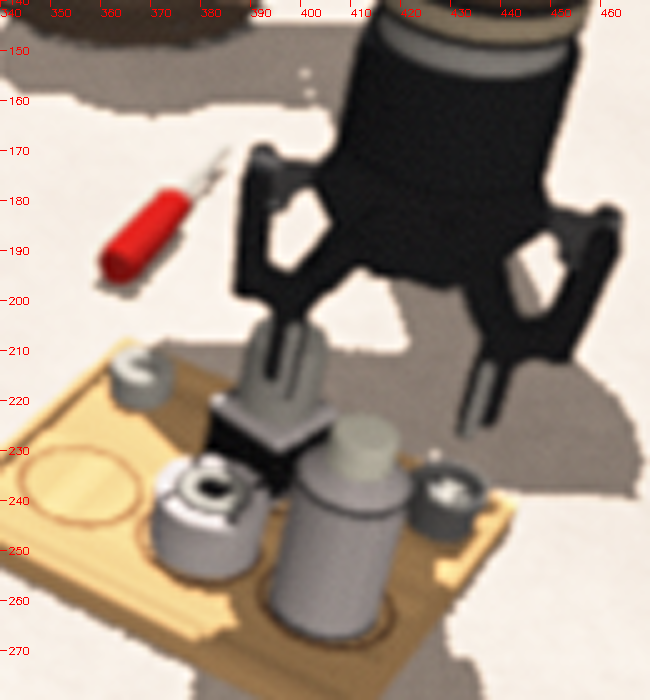

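View pics/e2.png

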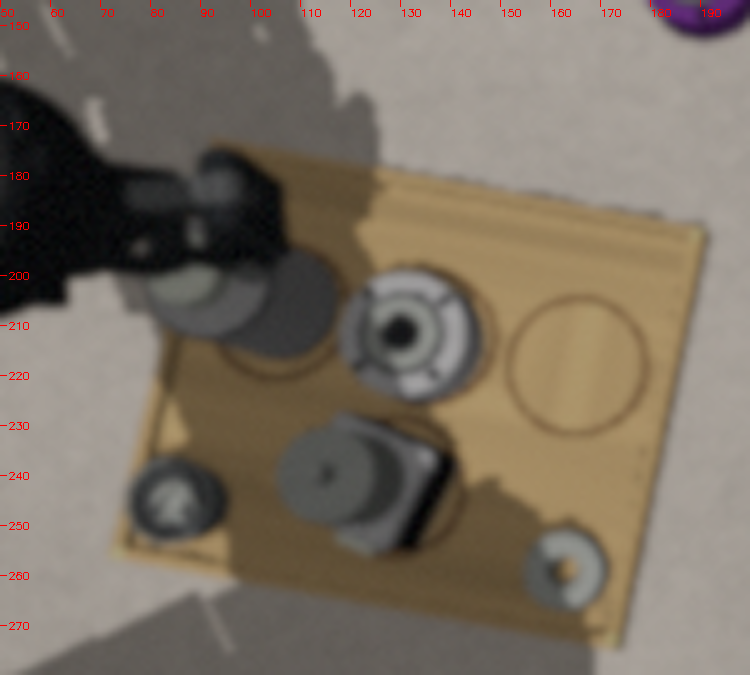

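```bash
python3 -c "
from h import *
print(ray('scene',(433.5,226.5),.11),ray('scene',(394,218),.11))
to(.562,.303,.046,-1.42)
"
```

```text
[0.55419213 0.34006594 0.11      ] [0.56581199 0.26348415 0.11      ]
t 11.3 pos [0.5628 0.3048 0.0737] w 0.0644 F [-0.2 -0.6  0.4] -> cm [0.11 6.07 0.16] n50 1.2 dr [-0.    -0.001  0.   ]
```

Emit:
jog_arm:
  increments:
    - {"delta_pos":[0,3,0],"dr":[0,0,0]}
    - {"delta_pos":[0,5,0],"dr":[0,0,0]}
    - {"delta_pos":[0,5.8,0],"dr":[0,0,0]}
    - {"delta_pos":[0,5.8,0],"dr":[0,0,0]}
    - {"delta_pos":[0,5.8,0],"dr":[0,0,0]}

```text
t: 11.8
tool_pos: [0.5637, 0.3063, 0.0173]
orientation: [-0.159, 2.143, -2.141]
ft_force: [-0.3, -0.1, 0.2]
grip_width: 0.0642
```

Emit:
jog_arm:
  increments:
    - {"delta_pos":[0,0,0],"dr":[0,0,0]}
    - {"delta_pos":[0,0,0],"dr":[0,0,0]}
    - {"delta_pos":[0,0,0],"dr":[0,0,0]}
    - {"delta_pos":[0,0,0],"dr":[0,0,0]}
    - {"delta_pos":[0,0,0],"dr":[0,0,0]}
  gripper: 35
  squeeze: 40

```text
t: 12.3
tool_pos: [0.564, 0.306, 0.0178]
orientation: [-0.158, 2.142, -2.141]
ft_force: [-0.1, -2.3, 5.9]
grip_width: 0.0446
```

```bash
python3 -c "
from h import *
im=cams.grab_frame('scene'); crop(im,340,140,470,280,5,'pics/e3.png')
to(.562,.303,.046,-1.42)
"
```

```text
t 12.35 pos [0.564  0.306  0.0178] w 0.0446 F [ 0.3 -1.6  6. ] -> cm [0.24 0.48 0.26] n50 0.1 dr [ 0.     0.    -0.003]
```

View pics/e3.png

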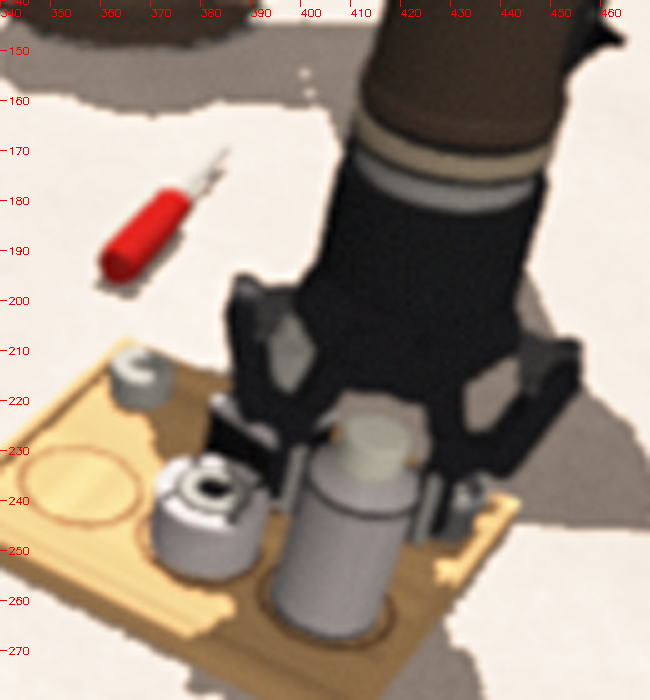

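The can is gripped below its cone: the pads are at about (396,238) and (423,242), and the can is upright. Lifting.

Emit:
jog_arm:
  increments:
    - {"delta_pos":[0,-1,0],"dr":[0,0,0]}
    - {"delta_pos":[0,-3,0],"dr":[0,0,0]}
    - {"delta_pos":[0,-6,0],"dr":[0,0,0]}
    - {"delta_pos":[0,-9,0],"dr":[0,0,0]}
    - {"delta_pos":[0,-12,0],"dr":[0,0,0]}
    - {"delta_pos":[0,-13,0],"dr":[0,0,0]}
    - {"delta_pos":[0,-13,0],"dr":[0,0,0]}

```text
t: 13.05
tool_pos: [0.5633, 0.3065, 0.1476]
orientation: [-0.158, 2.143, -2.139]
ft_force: [-0.0, -0.0, -2.0]
grip_width: 0.0448
```

```bash
python3 -c "
from h import *
to(.53,-.243,.185,-1.57)
im=cams.grab_frame('scene'); crop(im,340,90,470,280,4,'pics/e4.png')
"
```

```text
t 13.05 pos [0.5633 0.3065 0.1476] w 0.0448 F [-0. -0. -2.] -> cm [11.55 -0.56 53.83] n50 11.0 dr [ 0.002  0.15  -0.004]
```

View pics/e4.png

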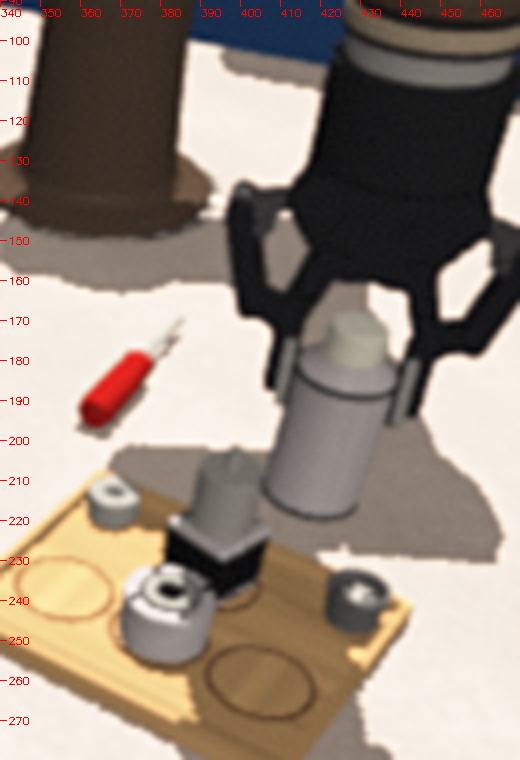

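Emit:
jog_arm:
  increments:
    - {"delta_pos":[0.3,0,1.5],"dr":[0,0.01,0]}
    - {"delta_pos":[1,0,4.5],"dr":[0,0.02,0]}
    - {"delta_pos":[2,0,9],"dr":[0,0.04,0]}
    - {"delta_pos":[3,0,13.5],"dr":[0,0.06,0]}
    - {"delta_pos":[4,0,18],"dr":[0,0.08,0]}
    - {"delta_pos":[5,0,22.5],"dr":[0,0.1,0]}
    - {"delta_pos":[6,0,27],"dr":[0,0.12,0]}
    - {"delta_pos":[7,0,31.5],"dr":[0,0.14,0]}
    - {"delta_pos":[8,0,36],"dr":[0,0.15,0]}
    - {"delta_pos":[9,0,40.5],"dr":[0,0.15,0]}
    - {"delta_pos":[10,0,45],"dr":[0,0.15,0]}
    - {"delta_pos":[11,0,49],"dr":[0,0.15,0]}

```text
t: 14.3
tool_pos: [0.5242, -0.1975, 0.1432]
orientation: [0.004, -2.22, 2.218]
ft_force: [0.3, 0.4, -1.2]
grip_width: 0.0446
```

Emit:
jog_arm:
  increments:
    - {"delta_pos":[0.3,0,3],"dr":[0,0,0]}
    - {"delta_pos":[0.5,0,4.5],"dr":[0,0,0]}
    - {"delta_pos":[0.5,0,4.8],"dr":[0,0,0]}
    - {"delta_pos":[0.5,0,4.8],"dr":[0,0,0]}
    - {"delta_pos":[0.5,0,4.8],"dr":[0,0,0]}

```text
t: 14.8
tool_pos: [0.5217, -0.2416, 0.1449]
orientation: [-0.004, 2.223, -2.219]
ft_force: [1.3, 0.0, -2.6]
grip_width: 0.0445
```

```bash
python3 -c "
from h import *
to(.53,-.243,.046,-1.57)
"
```

```text
t 14.8 pos [ 0.5217 -0.2416  0.1449] w 0.0445 F [ 1.3  0.  -2.6] -> cm [-0.85 13.19  0.16] n50 2.6 dr [0.001 0.001 0.001]
```

Emit:
jog_arm:
  increments:
    - {"delta_pos":[-0.8,2,0],"dr":[0,0,0]}
    - {"delta_pos":[-0.8,5,0],"dr":[0,0,0]}
    - {"delta_pos":[-0.8,8,0],"dr":[0,0,0]}
    - {"delta_pos":[-0.8,10.5,0],"dr":[0,0,0]}
    - {"delta_pos":[-0.8,11.5,0],"dr":[0,0,0]}
    - {"delta_pos":[-0.8,12,0],"dr":[0,0,0]}
    - {"delta_pos":[-0.8,12.3,0],"dr":[0,0,0]}
    - {"delta_pos":[-0.8,12.3,0],"dr":[0,0,0]}

```text
t: 15.6
tool_pos: [0.5311, -0.2434, 0.0236]
orientation: [0.0, 2.219, -2.221]
ft_force: [0.6, 1.0, -1.5]
grip_width: 0.0445
```

```bash
python3 -c "
from h import *
to(.53,-.243,.0476,-1.57)
"
```

```text
t 15.6 pos [ 0.5311 -0.2434  0.0236] w 0.0445 F [ 0.6  1.  -1.5] -> cm [ 0.11  0.9  -0.04] n50 0.2 dr [-0.001  0.    -0.002]
```

Emit:
jog_arm:
  increments:
    - {"delta_pos":[0,0.4,0],"dr":[0,0,0]}
    - {"delta_pos":[0,0.6,0],"dr":[0,0,0]}
    - {"delta_pos":[0,0.7,0],"dr":[0,0,0]}
    - {"delta_pos":[0,0.8,0],"dr":[0,0,0]}
    - {"delta_pos":[0,0.8,0],"dr":[0,0,0]}

```text
t: 16.1
tool_pos: [0.5303, -0.2434, 0.0149]
orientation: [-0.0, 2.221, -2.221]
ft_force: [-0.6, 1.4, -0.7]
grip_width: 0.0449
```

```bash
python3 -c "
from h import *
im=cams.grab_frame('scene'); crop(im,130,100,270,230,5,'pics/e5.png')
to(.53,-.243,.0476,-1.57)
"
```

```text
t 16.15 pos [ 0.5303 -0.2434  0.0149] w 0.0443 F [-0.2  0.1 -0.2] -> cm [ 0.03  0.03 -0.04] n50 0.0 dr [-0. -0. -0.]
```

View pics/e5.png

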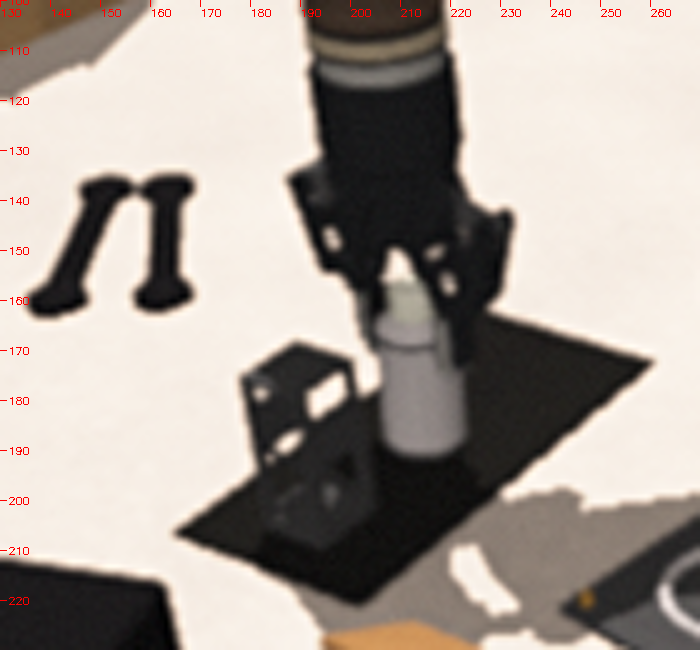

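Emit:
jog_arm:
  increments:
    - {"delta_pos":[0,0.1,0],"dr":[0,0,0]}
    - {"delta_pos":[0,0.1,0],"dr":[0,0,0]}

```text
t: 16.35
tool_pos: [0.5307, -0.2435, 0.0148]
orientation: [0.0, 2.22, -2.221]
ft_force: [-0.7, 0.6, 3.6]
grip_width: 0.045
```

Emit:
jog_arm:
  increments:
    - {"delta_pos":[0,0,0],"dr":[0,0,0]}
    - {"delta_pos":[0,0,0],"dr":[0,0,0]}
    - {"delta_pos":[0,0,0],"dr":[0,0,0]}
    - {"delta_pos":[0,0,0],"dr":[0,0,0]}
    - {"delta_pos":[0,-2,0],"dr":[0,0,0]}
    - {"delta_pos":[0,-6,0],"dr":[0,0,0]}
    - {"delta_pos":[0,-10,0],"dr":[0,0,0]}
    - {"delta_pos":[0,-14,0],"dr":[0,0,0]}
    - {"delta_pos":[0,-14,0],"dr":[0,0,0]}
  gripper: 75

```text
t: 17.25
tool_pos: [0.535, -0.2459, 0.1609]
orientation: [0.012, 2.208, -2.222]
ft_force: [1.3, -0.5, 0.8]
grip_width: 0.0642
```

```bash
python3 -c "
from h import *
to(.49,.2525,.19,-1.42)
im=cams.grab_frame('scene'); crop(im,130,100,270,230,5,'pics/e6.png')
"
```

```text
t 17.25 pos [ 0.535  -0.2459  0.1609] w 0.0642 F [ 1.3 -0.5  0.8] -> cm [  4.46  -0.   -49.85] n50 10.0 dr [-0.008 -0.15  -0.012]
```

View pics/e6.png

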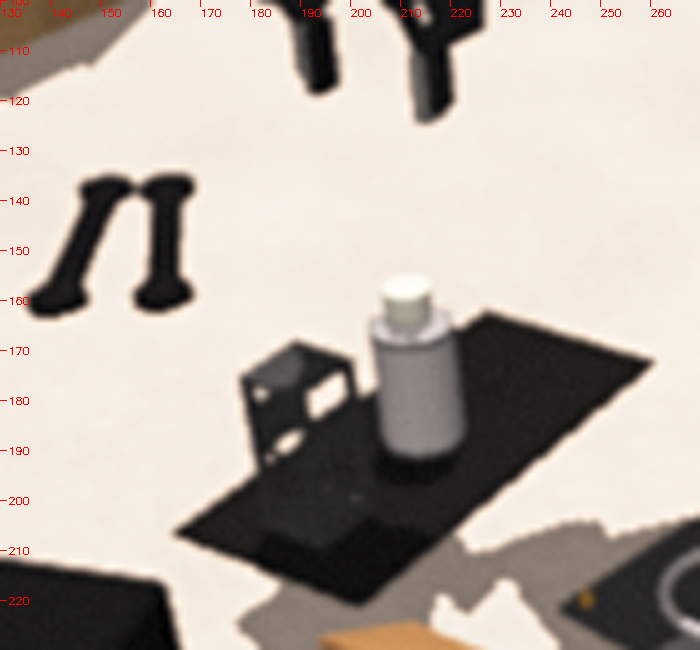

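The can stands on the mat. Next, the motor.

Emit:
jog_arm:
  increments:
    - {"delta_pos":[0.5,0,-4],"dr":[0,-0.05,0]}
    - {"delta_pos":[4.4,0,-49.8],"dr":[0,-0.15,0]}
    - {"delta_pos":[4.4,0,-49.8],"dr":[0,-0.15,0]}
    - {"delta_pos":[4.4,0,-49.8],"dr":[0,-0.15,0]}
    - {"delta_pos":[4.4,0,-49.8],"dr":[0,-0.15,0]}
    - {"delta_pos":[4.4,0,-49.8],"dr":[0,-0.15,0]}
    - {"delta_pos":[4.4,0,-49.8],"dr":[0,-0.15,0]}
    - {"delta_pos":[4.4,0,-49.8],"dr":[0,-0.15,0]}
    - {"delta_pos":[4.4,0,-49.8],"dr":[0,-0.15,0]}
    - {"delta_pos":[4.4,0,-49.8],"dr":[0,-0.15,0]}
    - {"delta_pos":[4.4,0,-49.8],"dr":[0,-0.15,0]}
    - {"delta_pos":[4.4,0,-49.8],"dr":[0,-0.15,0]}

```text
t: 18.5
tool_pos: [0.484, 0.2557, 0.1517]
orientation: [-0.169, 2.141, -2.144]
ft_force: [-0.5, 0.2, 0.5]
grip_width: 0.0635
```

Emit:
jog_arm:
  increments:
    - {"delta_pos":[0,0,0],"dr":[0,0,0]}
    - {"delta_pos":[0,0,0],"dr":[0,0,0]}
    - {"delta_pos":[0,0,0],"dr":[0,0,0]}

```text
t: 18.8
tool_pos: [0.4859, 0.253, 0.1533]
orientation: [-0.16, 2.144, -2.145]
ft_force: [-0.1, 0.4, 0.7]
grip_width: 0.0643
```

```bash
python3 -c "
from h import *
to(.4905,.2525,.054,-1.42)
"
```

```text
t 18.8 pos [0.4859 0.253  0.1533] w 0.0643 F [-0.1  0.4  0.7] -> cm [-0.46 13.23  0.11] n50 2.6 dr [-0.    -0.002  0.001]
```

Emit:
jog_arm:
  increments:
    - {"delta_pos":[-0.4,0,0.1],"dr":[0,0,0]}
    - {"delta_pos":[-0.4,3,0.1],"dr":[0,0,0]}
    - {"delta_pos":[-0.4,6,0.1],"dr":[0,0,0]}
    - {"delta_pos":[-0.4,8,0.1],"dr":[0,0,0]}
    - {"delta_pos":[-0.4,8,0.1],"dr":[0,0,0]}
    - {"delta_pos":[-0.4,8,0.1],"dr":[0,0,0]}

```text
t: 19.4
tool_pos: [0.4902, 0.2539, 0.0738]
orientation: [-0.161, 2.143, -2.144]
ft_force: [-0.0, 0.5, 0.6]
grip_width: 0.0641
```

```bash
python3 -c "
from h import *
im=cams.grab_frame('scene'); crop(im,330,120,450,270,5,'pics/f1.png')
to(.4905,.2525,.054,-1.42)
"
```

```text
t 19.45 pos [0.4911 0.2544 0.0747] w 0.0638 F [-0.1  0.4  0.5] -> cm [0.09 5.37 0.18] n50 1.1 dr [ 0.    -0.001 -0.002]
```

View pics/f1.png

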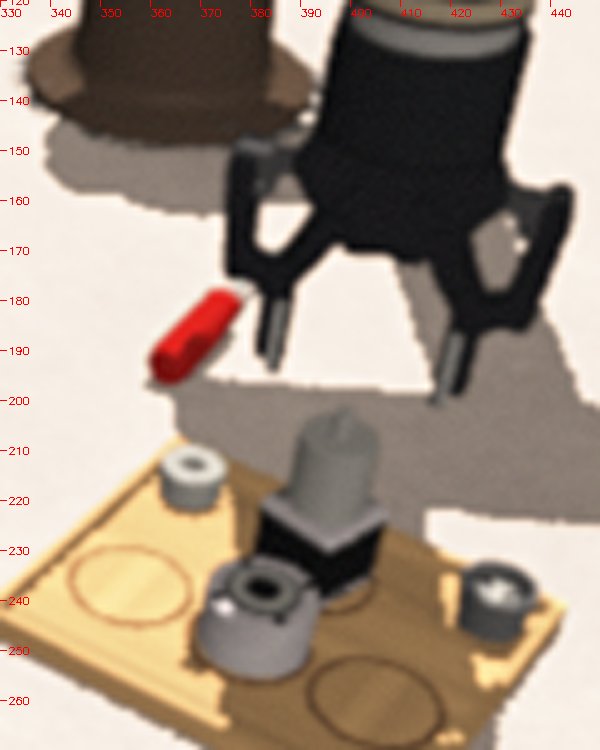

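Emit:
jog_arm:
  increments:
    - {"delta_pos":[0,2,0.3],"dr":[0,0,0]}
    - {"delta_pos":[0,4,0.3],"dr":[0,0,0]}
    - {"delta_pos":[0,5.2,0.3],"dr":[0,0,0]}
    - {"delta_pos":[0,5.2,0.3],"dr":[0,0,0]}
    - {"delta_pos":[0,5.2,0.3],"dr":[0,0,0]}

```text
t: 19.95
tool_pos: [0.4911, 0.2517, 0.0225]
orientation: [-0.16, 2.143, -2.142]
ft_force: [-0.5, 0.2, 0.0]
grip_width: 0.064
```

Emit:
jog_arm:
  increments:
    - {"delta_pos":[0,0,0],"dr":[0,0,0]}
    - {"delta_pos":[0,0,0],"dr":[0,0,0]}
    - {"delta_pos":[0,0,0],"dr":[0,0,0]}
    - {"delta_pos":[0,0,0],"dr":[0,0,0]}
    - {"delta_pos":[0,0,0],"dr":[0,0,0]}
    - {"delta_pos":[0,0,0],"dr":[0,0,0]}
  gripper: 25
  squeeze: 55

```text
t: 20.55
tool_pos: [0.4914, 0.2521, 0.023]
orientation: [-0.159, 2.143, -2.141]
ft_force: [-0.4, 1.1, 6.2]
grip_width: 0.0348
```

```bash
python3 -c "
from h import *
im=cams.grab_frame('scene'); crop(im,330,120,450,270,5,'pics/f2.png')
to(.4905,.2525,.054,-1.42)
"
```

```text
t 20.6 pos [0.4914 0.2521 0.023 ] w 0.0345 F [-0.6  2.2  5.3] -> cm [ 0.08  0.2  -0.06] n50 0.0 dr [ 0.001  0.    -0.002]
```

View pics/f2.png

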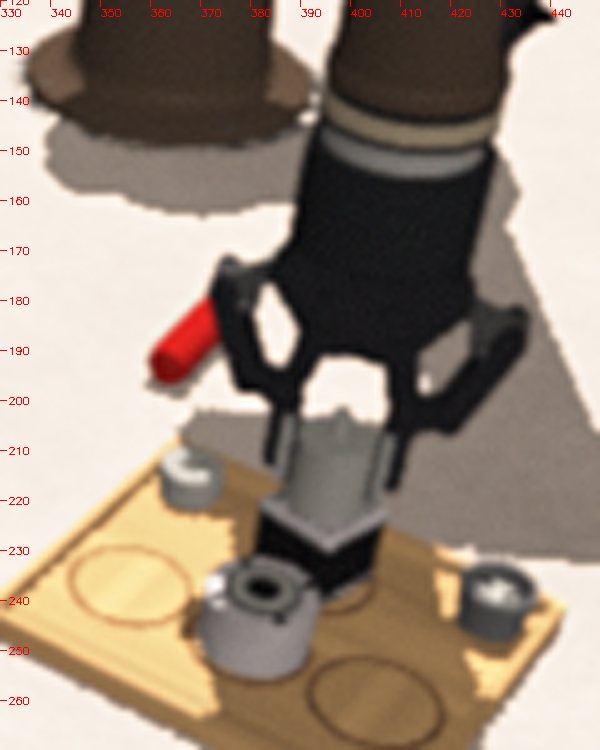

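The gearbox is held between the pads at (386,208) and (406,210). Lifting.

Emit:
jog_arm:
  increments:
    - {"delta_pos":[0,-1,0],"dr":[0,0,0]}
    - {"delta_pos":[0,-3,0],"dr":[0,0,0]}
    - {"delta_pos":[0,-6,0],"dr":[0,0,0]}
    - {"delta_pos":[0,-9,0],"dr":[0,0,0]}
    - {"delta_pos":[0,-12,0],"dr":[0,0,0]}
    - {"delta_pos":[0,-13,0],"dr":[0,0,0]}
    - {"delta_pos":[0,-13,0],"dr":[0,0,0]}

```text
t: 21.3
tool_pos: [0.4911, 0.2516, 0.1529]
orientation: [-0.159, 2.143, -2.141]
ft_force: [0.4, -0.1, -4.1]
grip_width: 0.0344
```

```bash
python3 -c "
from h import *
to(.445,-.243,.185,-1.57)
im=cams.grab_frame('scene'); crop(im,340,90,470,280,4,'pics/f3.png')
"
```

```text
t 21.3 pos [0.4911 0.2516 0.1529] w 0.0344 F [ 0.4 -0.1 -4.1] -> cm [1.199e+01 2.000e-02 4.821e+01] n50 9.9 dr [ 0.001  0.15  -0.003]
```

View pics/f3.png

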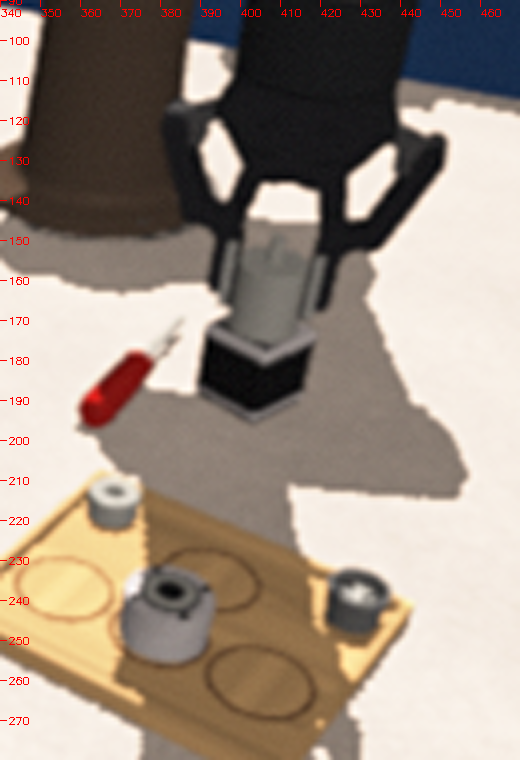

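Emit:
jog_arm:
  increments:
    - {"delta_pos":[0.3,0,1.5],"dr":[0,0.01,0]}
    - {"delta_pos":[1,0,4.5],"dr":[0,0.02,0]}
    - {"delta_pos":[2,0,8.5],"dr":[0,0.04,0]}
    - {"delta_pos":[3,0,12.5],"dr":[0,0.06,0]}
    - {"delta_pos":[4,0,16.5],"dr":[0,0.08,0]}
    - {"delta_pos":[5,0,20.5],"dr":[0,0.1,0]}
    - {"delta_pos":[6,0,24.5],"dr":[0,0.12,0]}
    - {"delta_pos":[7,0,28.5],"dr":[0,0.14,0]}
    - {"delta_pos":[8,0,32.5],"dr":[0,0.15,0]}
    - {"delta_pos":[9,0,36.5],"dr":[0,0.15,0]}
    - {"delta_pos":[10,0,40.5],"dr":[0,0.15,0]}
    - {"delta_pos":[11,0,44],"dr":[0,0.15,0]}

```text
t: 22.55
tool_pos: [0.4448, -0.2019, 0.1493]
orientation: [0.004, -2.221, 2.218]
ft_force: [1.5, 0.5, -2.5]
grip_width: 0.0343
```

Emit:
jog_arm:
  increments:
    - {"delta_pos":[0.5,0,2.5],"dr":[0,0,0]}
    - {"delta_pos":[0.8,0,4],"dr":[0,0,0]}
    - {"delta_pos":[0.8,0,4.2],"dr":[0,0,0]}
    - {"delta_pos":[0.8,0,4.2],"dr":[0,0,0]}
    - {"delta_pos":[0.8,0,4.2],"dr":[0,0,0]}

```text
t: 23.05
tool_pos: [0.4393, -0.2407, 0.151]
orientation: [-0.003, 2.223, -2.219]
ft_force: [-0.6, 0.0, -3.0]
grip_width: 0.0344
```

```bash
python3 -c "
from h import *
to(.445,-.243,.0528,-1.57)
"
```

```text
t 23.05 pos [ 0.4393 -0.2407  0.151 ] w 0.0344 F [-0.6  0.  -3. ] -> cm [-0.59 13.11  0.25] n50 2.6 dr [0.002 0.001 0.001]
```

Emit:
jog_arm:
  increments:
    - {"delta_pos":[-0.5,2,0.2],"dr":[0,0,0]}
    - {"delta_pos":[-0.5,5,0.2],"dr":[0,0,0]}
    - {"delta_pos":[-0.5,8,0.2],"dr":[0,0,0]}
    - {"delta_pos":[-0.5,10.5,0.2],"dr":[0,0,0]}
    - {"delta_pos":[-0.5,11.5,0.2],"dr":[0,0,0]}
    - {"delta_pos":[-0.5,12,0.2],"dr":[0,0,0]}
    - {"delta_pos":[-0.5,12.3,0.2],"dr":[0,0,0]}
    - {"delta_pos":[-0.5,12.3,0.2],"dr":[0,0,0]}

```text
t: 23.85
tool_pos: [0.4456, -0.2445, 0.0295]
orientation: [0.0, 2.219, -2.221]
ft_force: [0.1, -0.4, -4.9]
grip_width: 0.0343
```

```bash
python3 -c "
from h import *
to(.445,-.243,.0528,-1.57)
"
```

```text
t 23.85 pos [ 0.4456 -0.2445  0.0295] w 0.0343 F [ 0.1 -0.4 -4.9] -> cm [ 0.06  0.97 -0.15] n50 0.2 dr [-0.001  0.    -0.002]
```

Emit:
jog_arm:
  increments:
    - {"delta_pos":[0,0.4,0],"dr":[0,0,0]}
    - {"delta_pos":[0,0.7,0],"dr":[0,0,0]}
    - {"delta_pos":[0,0.8,0],"dr":[0,0,0]}
    - {"delta_pos":[0,0.9,0],"dr":[0,0,0]}
    - {"delta_pos":[0,0.9,0],"dr":[0,0,0]}

```text
t: 24.35
tool_pos: [0.4447, -0.2442, 0.0201]
orientation: [-0.001, 2.221, -2.221]
ft_force: [-0.8, 0.7, -0.4]
grip_width: 0.0347
```

```bash
python3 -c "
from h import *
to(.445,-.243,.0528,-1.57)
im=cams.grab_frame('scene'); crop(im,130,90,270,230,5,'pics/f5.png')
"
```

```text
t 24.35 pos [ 0.4447 -0.2442  0.0201] w 0.0347 F [-0.8  0.7 -0.4] -> cm [-0.03  0.03 -0.12] n50 0.0 dr [ 0. -0. -0.]
```

View pics/f5.png

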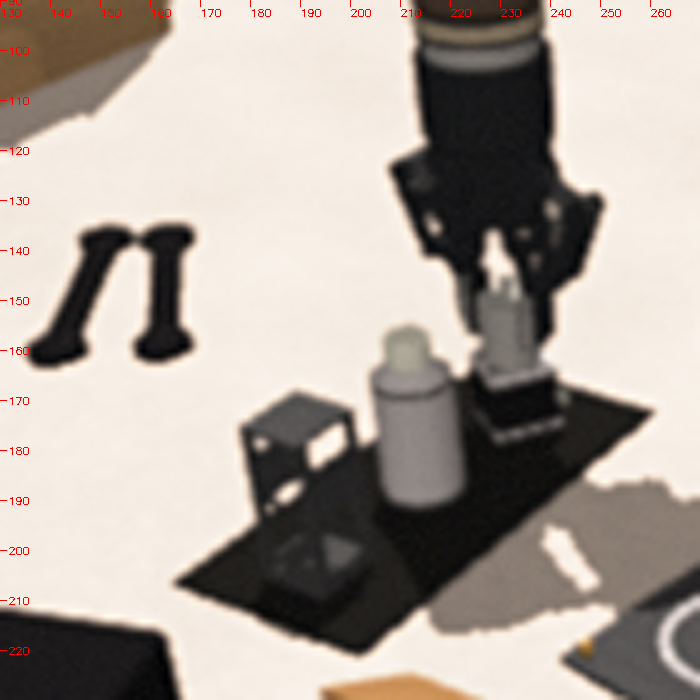

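Emit:
jog_arm:
  increments:
    - {"delta_pos":[0,0.1,0],"dr":[0,0,0]}
    - {"delta_pos":[0,0.1,0],"dr":[0,0,0]}

```text
t: 24.6
tool_pos: [0.445, -0.2442, 0.02]
orientation: [-0.001, 2.221, -2.221]
ft_force: [-2.7, 2.7, 6.9]
grip_width: 0.0348
```

Emit:
jog_arm:
  increments:
    - {"delta_pos":[0,0,0],"dr":[0,0,0]}
    - {"delta_pos":[0,0,0],"dr":[0,0,0]}
    - {"delta_pos":[0,0,0],"dr":[0,0,0]}
    - {"delta_pos":[0,0,0],"dr":[0,0,0]}
    - {"delta_pos":[0,-2,0],"dr":[0,0,0]}
    - {"delta_pos":[0,-6,0],"dr":[0,0,0]}
    - {"delta_pos":[0,-10,0],"dr":[0,0,0]}
    - {"delta_pos":[0,-14,0],"dr":[0,0,0]}
    - {"delta_pos":[0,-14,0],"dr":[0,0,0]}
  gripper: 85

```text
t: 25.5
tool_pos: [0.4493, -0.2472, 0.1652]
orientation: [0.011, 2.207, -2.224]
ft_force: [0.7, -0.2, 0.7]
grip_width: 0.0726
```

```bash
python3 -c "
from h import *
to(.5485,.244,.17,-1.42)
im=cams.grab_frame('scene'); crop(im,130,90,270,230,5,'pics/f6.png')
im=cams.grab_frame('top'); crop(im,65,165,200,280,5,'pics/f7.png')
"
```

```text
t 25.5 pos [ 0.4493 -0.2472  0.1652] w 0.0726 F [ 0.7 -0.2  0.7] -> cm [ -9.94   2.56 -49.14] n50 10.0 dr [-0.008 -0.15  -0.011]
```

View pics/f6.png

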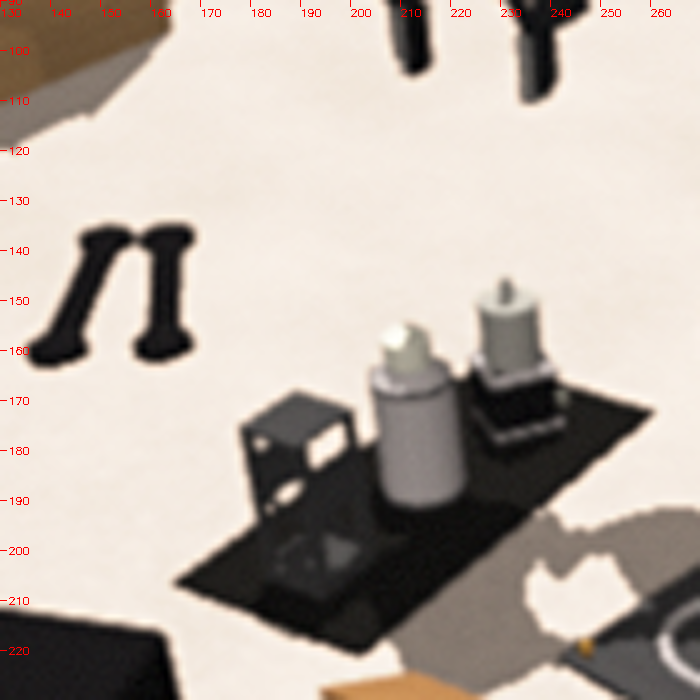

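View pics/f7.png

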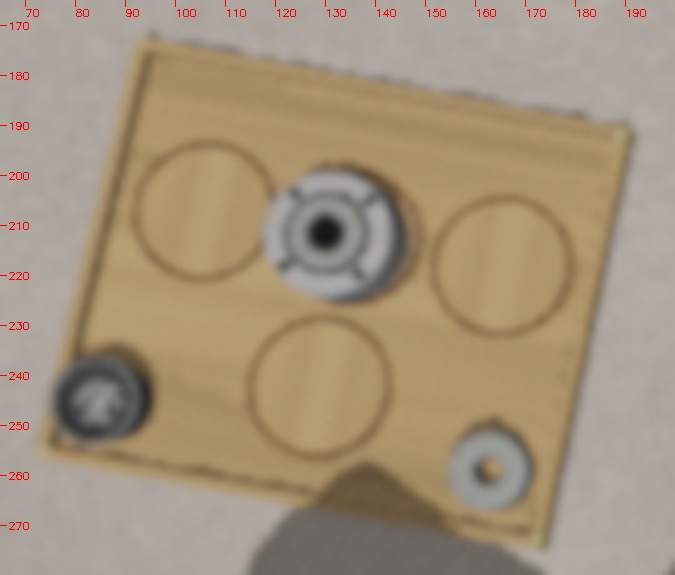

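All three tall parts stand on the mat: bracket (190,195), can (211,180) and motor (231,165). The enlarged tray crop confirms the housing at (131,211), bare aluminium with a dark bearing, now free. The purple one is elsewhere. I'll fetch it.

Emit:
jog_arm:
  increments:
    - {"delta_pos":[-1,0,-4],"dr":[0,-0.05,0]}
    - {"delta_pos":[-9.9,2.5,-49],"dr":[0,-0.15,0]}
    - {"delta_pos":[-9.9,2.5,-49],"dr":[0,-0.15,0]}
    - {"delta_pos":[-9.9,2.5,-49],"dr":[0,-0.15,0]}
    - {"delta_pos":[-9.9,2.5,-49],"dr":[0,-0.15,0]}
    - {"delta_pos":[-9.9,2.5,-49],"dr":[0,-0.15,0]}
    - {"delta_pos":[-9.9,2.5,-49],"dr":[0,-0.15,0]}
    - {"delta_pos":[-9.9,2.5,-49],"dr":[0,-0.15,0]}
    - {"delta_pos":[-9.9,2.5,-49],"dr":[0,-0.15,0]}
    - {"delta_pos":[-9.9,2.5,-49],"dr":[0,-0.15,0]}
    - {"delta_pos":[-9.9,2.5,-49],"dr":[0,-0.15,0]}
    - {"delta_pos":[-9.9,2.5,-49],"dr":[0,-0.15,0]}

```text
t: 26.8
tool_pos: [0.5414, 0.2468, 0.1309]
orientation: [-0.17, 2.142, -2.145]
ft_force: [-0.4, -0.1, -0.5]
grip_width: 0.0728
```

Emit:
jog_arm:
  increments:
    - {"delta_pos":[0,0,0],"dr":[0,0,0]}
    - {"delta_pos":[0,0,0],"dr":[0,0,0]}
    - {"delta_pos":[0,0,0],"dr":[0,0,0]}

```text
t: 27.1
tool_pos: [0.543, 0.2442, 0.1335]
orientation: [-0.16, 2.144, -2.145]
ft_force: [0.3, 0.9, 0.8]
grip_width: 0.0727
```

```bash
python3 -c "
from h import *
to(.5485,.244,.011,-1.42)
"
```

```text
t 27.1 pos [0.543  0.2442 0.1335] w 0.0727 F [0.3 0.9 0.8] -> cm [-0.55 15.55  0.09] n50 3.1 dr [-0.    -0.002  0.001]
```

Emit:
jog_arm:
  increments:
    - {"delta_pos":[-0.5,1,0.1],"dr":[0,0,0]}
    - {"delta_pos":[-0.5,4,0.1],"dr":[0,0,0]}
    - {"delta_pos":[-0.5,8,0.1],"dr":[0,0,0]}
    - {"delta_pos":[-0.5,10.5,0.1],"dr":[0,0,0]}
    - {"delta_pos":[-0.5,11,0.1],"dr":[0,0,0]}
    - {"delta_pos":[-0.5,11,0.1],"dr":[0,0,0]}
    - {"delta_pos":[-0.5,11,0.1],"dr":[0,0,0]}

```text
t: 27.8
tool_pos: [0.5499, 0.2459, 0.025]
orientation: [-0.158, 2.143, -2.141]
ft_force: [0.0, -0.0, 0.4]
grip_width: 0.0727
```

```bash
python3 -c "
from h import *
im=cams.grab_frame('scene'); crop(im,320,140,450,280,5,'pics/g1.png')
to(.5485,.244,.011,-1.42)
"
```

```text
t 27.85 pos [0.5503 0.2461 0.0255] w 0.0726 F [-0.6  0.2  0.2] -> cm [0.23 4.75 0.19] n50 1.0 dr [ 0.001 -0.    -0.004]
```

View pics/g1.png

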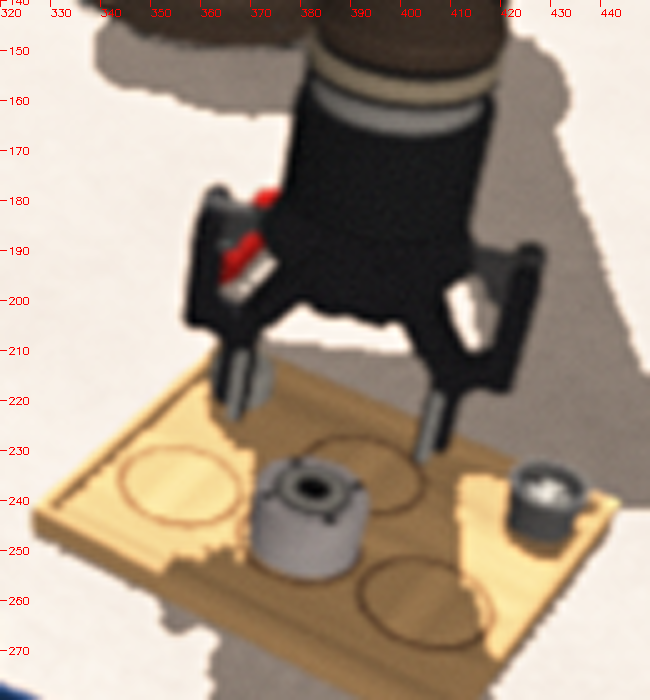

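```bash
python3 -c "
from h import *
print(proj('scene',[[.5485,.244,.068],[.5485,.244,.036]]), ray('scene',(366.5,224),.068),ray('scene',(403.5,232),.068))
"
```

```text
[[384.27220425 226.39253003]
 [382.04166055 237.59295956]] [0.55968298 0.20758681 0.068     ] [0.54676211 0.28555363 0.068     ]
```

Emit:
jog_arm:
  increments:
    - {"delta_pos":[0.1,2,0.2],"dr":[0,0,0]}
    - {"delta_pos":[0.1,3.8,0.2],"dr":[0,0,0]}
    - {"delta_pos":[0.1,4.7,0.2],"dr":[0,0,0]}
    - {"delta_pos":[0.1,4.7,0.2],"dr":[0,0,0]}
    - {"delta_pos":[0.1,4.7,0.2],"dr":[0,0,0]}

```text
t: 28.35
tool_pos: [0.5486, 0.244, -0.0223]
orientation: [-0.16, 2.143, -2.142]
ft_force: [-0.2, 0.6, -0.1]
grip_width: 0.0725
```

Emit:
jog_arm:
  increments:
    - {"delta_pos":[0,0,0],"dr":[0,0,0]}
    - {"delta_pos":[0,0,0],"dr":[0,0,0]}
    - {"delta_pos":[0,0,0],"dr":[0,0,0]}
    - {"delta_pos":[0,0,0],"dr":[0,0,0]}
    - {"delta_pos":[0,0,0],"dr":[0,0,0]}
    - {"delta_pos":[0,0,0],"dr":[0,0,0]}
  gripper: 40
  squeeze: 40

```text
t: 28.95
tool_pos: [0.549, 0.2442, -0.0219]
orientation: [-0.159, 2.143, -2.141]
ft_force: [-1.8, 0.3, 6.0]
grip_width: 0.0476
```

```bash
python3 -c "
from h import *
im=cams.grab_frame('scene'); crop(im,320,140,450,280,5,'pics/g2.png')
to(.5485,.244,.011,-1.42)
"
```

```text
t 29.0 pos [ 0.549   0.2442 -0.0219] w 0.0474 F [ 0.5 -0.4  5.5] -> cm [0.06 0.01 0.02] n50 0.0 dr [ 0.001 -0.    -0.003]
```

View pics/g2.png

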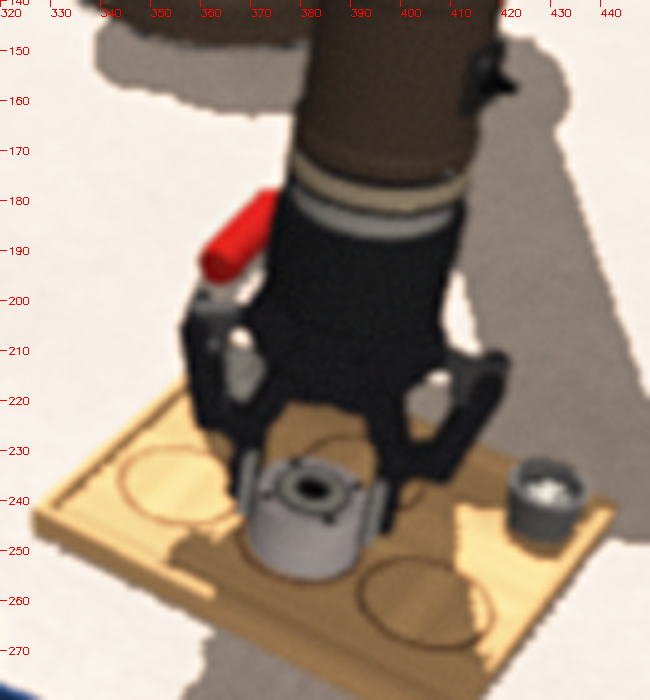

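The housing is held near its upper half, pads at (367,238) and (394,243). Lifting and moving to the ring.

Emit:
jog_arm:
  increments:
    - {"delta_pos":[0,-1,0],"dr":[0,0,0]}
    - {"delta_pos":[0,-3,0],"dr":[0,0,0]}
    - {"delta_pos":[0,-6,0],"dr":[0,0,0]}
    - {"delta_pos":[0,-8,0],"dr":[0,0,0]}
    - {"delta_pos":[0,-9,0],"dr":[0,0,0]}
    - {"delta_pos":[0,-9,0],"dr":[0,0,0]}

```text
t: 29.6
tool_pos: [0.5487, 0.2439, 0.0682]
orientation: [-0.159, 2.142, -2.141]
ft_force: [-0.1, 0.3, -1.7]
grip_width: 0.0475
```

```bash
python3 -c "
from h import *
to(.5697,-.014,.101,-1.42)
"
```

```text
t 29.6 pos [0.5487 0.2439 0.0682] w 0.0475 F [-0.1  0.3 -1.7] -> cm [ 1.8   0.   25.81] n50 5.2 dr [ 0.001  0.    -0.003]
```

Emit:
jog_arm:
  increments:
    - {"delta_pos":[0.1,0,1.5],"dr":[0,0,0]}
    - {"delta_pos":[0.3,0,4.5],"dr":[0,0,0]}
    - {"delta_pos":[0.6,0,8.5],"dr":[0,0,0]}
    - {"delta_pos":[0.9,0,12.5],"dr":[0,0,0]}
    - {"delta_pos":[1.2,0,16.5],"dr":[0,0,0]}
    - {"delta_pos":[1.4,0,20.5],"dr":[0,0,0]}
    - {"delta_pos":[1.6,0,23.5],"dr":[0,0,0]}
    - {"delta_pos":[1.8,0,25.2],"dr":[0,0,0]}
    - {"delta_pos":[1.8,0,25.8],"dr":[0,0,0]}
    - {"delta_pos":[1.8,0,25.8],"dr":[0,0,0]}
    - {"delta_pos":[1.8,0,25.8],"dr":[0,0,0]}

```text
t: 30.7
tool_pos: [0.5677, -0.0137, 0.0657]
orientation: [-0.164, 2.145, -2.143]
ft_force: [0.6, 0.4, -1.0]
grip_width: 0.0477
```

```bash
python3 -c "
from h import *
to(.5697,-.014,.011,-1.42)
im=cams.grab_frame('scene'); crop(im,220,130,340,250,5,'pics/g3.png')
im=cams.grab_frame('top'); crop(im,215,160,335,250,5,'pics/g4.png')
to(.5697,-.014,.011,-1.42)
"
```

```text
t 30.7 pos [ 0.5677 -0.0137  0.0657] w 0.0477 F [ 0.6  0.4 -1. ] -> cm [-0.21  8.77  0.06] n50 1.8 dr [0.001 0.    0.002]
t 30.8 pos [ 0.5681 -0.0132  0.0662] w 0.0476 F [-0.4 -0.2 -1.1] -> cm [-0.15  8.82  0.11] n50 1.8 dr [0.001 0.001 0.001]
```

View pics/g3.png

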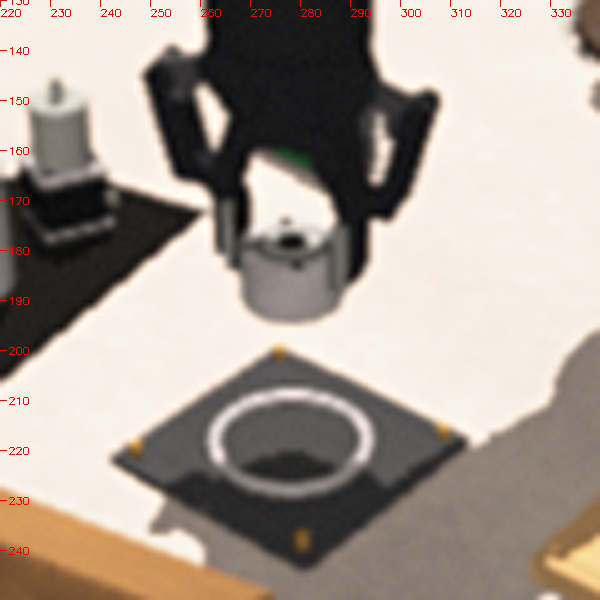

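View pics/g4.png

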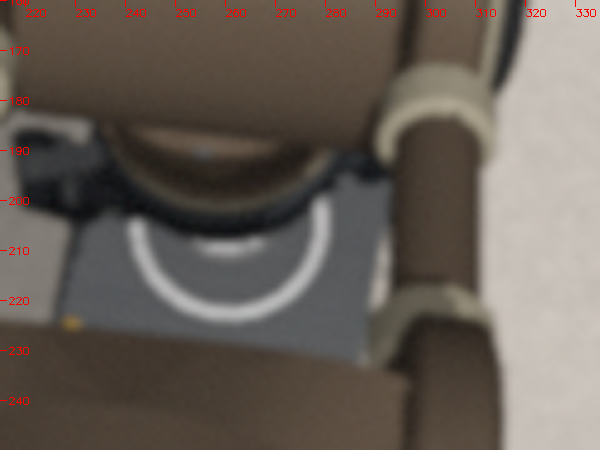

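Emit:
jog_arm:
  increments:
    - {"delta_pos":[-0.2,1,0.1],"dr":[0,0,0]}
    - {"delta_pos":[-0.2,2.5,0.1],"dr":[0,0,0]}
    - {"delta_pos":[-0.2,4,0.1],"dr":[0,0,0]}
    - {"delta_pos":[-0.2,5.5,0.1],"dr":[0,0,0]}
    - {"delta_pos":[-0.2,6.5,0.1],"dr":[0,0,0]}
    - {"delta_pos":[-0.2,7.2,0.1],"dr":[0,0,0]}
    - {"delta_pos":[-0.2,7.7,0.1],"dr":[0,0,0]}
    - {"delta_pos":[-0.2,7.7,0.1],"dr":[0,0,0]}
    - {"delta_pos":[-0.2,7.7,0.1],"dr":[0,0,0]}

```text
t: 31.7
tool_pos: [0.5712, -0.015, -0.0101]
orientation: [-0.161, 2.143, -2.143]
ft_force: [0.1, -0.4, -2.0]
grip_width: 0.0474
```

```bash
python3 -c "
from h import *
im=cams.grab_frame('scene'); crop(im,220,130,340,250,5,'pics/g5.png')
to(.5697,-.014,.011,-1.42)
"
```

```text
t 31.75 pos [ 0.5714 -0.015  -0.0098] w 0.0476 F [ 0.5 -0.5 -1.1] -> cm [ 0.16  1.22 -0.13] n50 0.2 dr [-0.    -0.    -0.001]
```

View pics/g5.png

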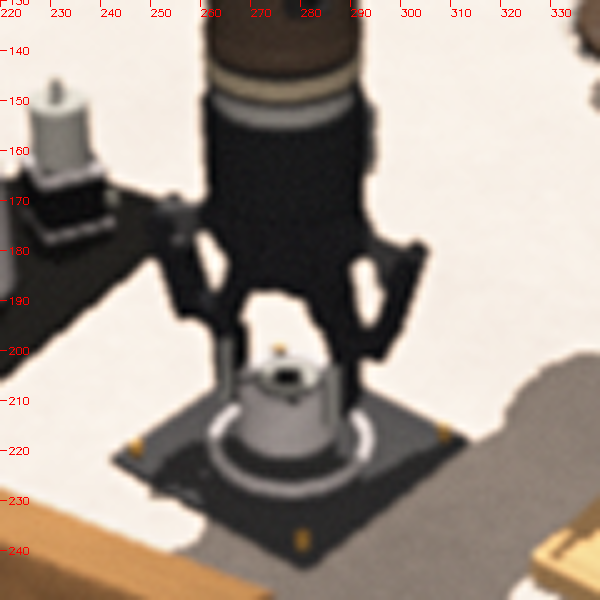

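Emit:
jog_arm:
  increments:
    - {"delta_pos":[0.1,0.4,0],"dr":[0,0,0]}
    - {"delta_pos":[0.1,0.8,0],"dr":[0,0,0]}
    - {"delta_pos":[0.1,1,0],"dr":[0,0,0]}
    - {"delta_pos":[0.1,1.1,0],"dr":[0,0,0]}
    - {"delta_pos":[0.1,1.2,0],"dr":[0,0,0]}
    - {"delta_pos":[0.1,1.2,0],"dr":[0,0,0]}

```text
t: 32.35
tool_pos: [0.5693, -0.015, -0.0219]
orientation: [-0.163, 2.144, -2.143]
ft_force: [-3.2, 0.3, 2.9]
grip_width: 0.0477
```

```bash
python3 -c "
from h import *
im=cams.grab_frame('scene'); crop(im,220,130,340,250,5,'pics/g6.png')
to(.5697,-.014,.011,-1.42)
"
```

```text
t 32.4 pos [ 0.5693 -0.0151 -0.0219] w 0.0475 F [-3.4 -0.1  4.9] -> cm [-0.05  0.01 -0.1 ] n50 0.0 dr [0.    0.    0.001]
```

View pics/g6.png

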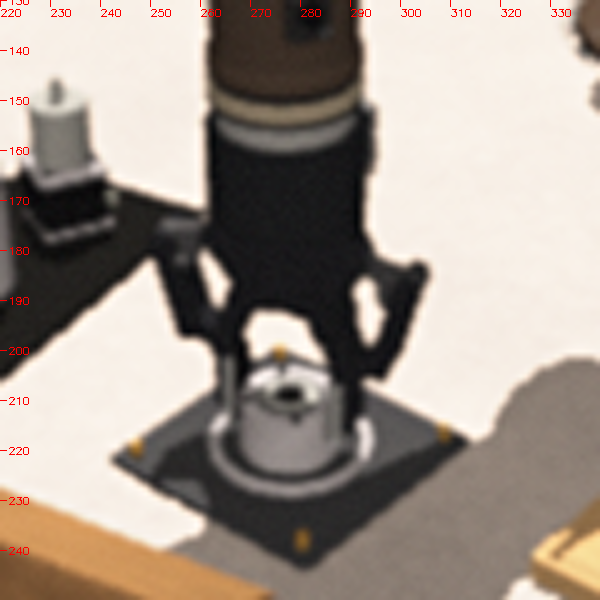

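Contact (+6 N) at exactly the pick-up height, and the housing sits inside the ring. Releasing and raising.

Emit:
jog_arm:
  increments:
    - {"delta_pos":[0,0,0],"dr":[0,0,0]}
    - {"delta_pos":[0,0,0],"dr":[0,0,0]}
    - {"delta_pos":[0,0,0],"dr":[0,0,0]}
    - {"delta_pos":[0,0,0],"dr":[0,0,0]}
    - {"delta_pos":[0,-1,0],"dr":[0,0,0]}
    - {"delta_pos":[0,-4,0],"dr":[0,0,0]}
    - {"delta_pos":[0,-8,0],"dr":[0,0,0]}
    - {"delta_pos":[0,-12,0],"dr":[0,0,0]}
    - {"delta_pos":[0,-16,0],"dr":[0,0,0]}
    - {"delta_pos":[0,-18,0],"dr":[0,0,0]}
    - {"delta_pos":[0,-18,0],"dr":[0,0,0]}
  gripper: 75

```text
t: 33.5
tool_pos: [0.5734, -0.0154, 0.1629]
orientation: [-0.151, 2.137, -2.14]
ft_force: [0.4, 0.2, 0.6]
grip_width: 0.0639
```

```bash
python3 -c "
from h import *
to(.4447,-.2442,.19,-1.57)
im=cams.grab_frame('scene'); crop(im,130,120,340,250,3,'pics/h1.png')
im=cams.grab_frame('top'); crop(im,215,130,415,300,4,'pics/h2.png')
"
```

```text
t 33.5 pos [ 0.5734 -0.0154  0.1629] w 0.0639 F [0.4 0.2 0.6] -> cm [16.17  0.49 20.68] n50 5.3 dr [-0.002  0.15  -0.01 ]
```

View pics/h1.png

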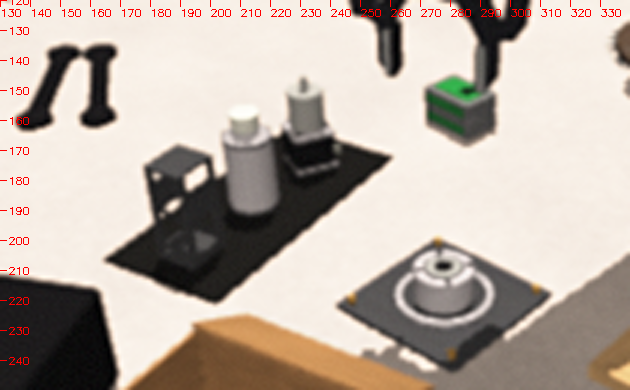

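View pics/h2.png

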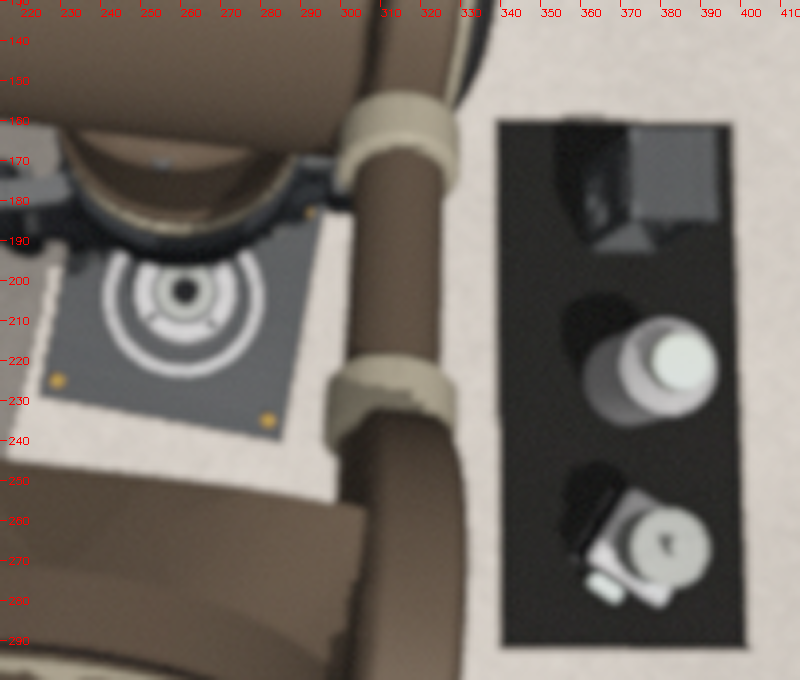

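The housing lies concentric in the ring: centre (261,203), ring (261,204). All three tall parts still stand on the mat. Now they go back, motor first.

Emit:
jog_arm:
  increments:
    - {"delta_pos":[3,0,4],"dr":[0,0.05,0]}
    - {"delta_pos":[16.2,0.5,20.7],"dr":[0,0.15,0]}
    - {"delta_pos":[16.2,0.5,20.7],"dr":[0,0.15,0]}
    - {"delta_pos":[16.2,0.5,20.7],"dr":[0,0.15,0]}
    - {"delta_pos":[16.2,0.5,20.7],"dr":[0,0.15,0]}
    - {"delta_pos":[16.2,0.5,20.7],"dr":[0,0.15,0]}
    - {"delta_pos":[16.2,0.5,20.7],"dr":[0,0.15,0]}
    - {"delta_pos":[16.2,0.5,20.7],"dr":[0,0.15,0]}
    - {"delta_pos":[16.2,0.5,20.7],"dr":[0,0.15,0]}

```text
t: 34.5
tool_pos: [0.441, -0.2425, 0.1519]
orientation: [-0.004, 2.222, -2.219]
ft_force: [0.8, 0.2, 0.2]
grip_width: 0.064
```

```bash
python3 -c "
from h import *
to(.4447,-.2442,.053,-1.57)
"
```

```text
t 34.5 pos [ 0.441  -0.2425  0.1519] w 0.064 F [0.8 0.2 0.2] -> cm [-0.38 13.19  0.19] n50 2.6 dr [0.001 0.002 0.001]
```

Emit:
jog_arm:
  increments:
    - {"delta_pos":[-0.3,1,0.1],"dr":[0,0,0]}
    - {"delta_pos":[-0.3,4,0.1],"dr":[0,0,0]}
    - {"delta_pos":[-0.3,8,0.1],"dr":[0,0,0]}
    - {"delta_pos":[-0.3,11.5,0.1],"dr":[0,0,0]}
    - {"delta_pos":[-0.3,13,0.1],"dr":[0,0,0]}
    - {"delta_pos":[-0.3,13,0.1],"dr":[0,0,0]}
    - {"delta_pos":[-0.3,13,0.1],"dr":[0,0,0]}

```text
t: 35.2
tool_pos: [0.4442, -0.2444, 0.0223]
orientation: [-0.003, 2.221, -2.22]
ft_force: [0.3, -0.8, 0.1]
grip_width: 0.0642
```

```bash
python3 -c "
from h import *
to(.4447,-.2442,.053,-1.57)
im=cams.grab_frame('scene'); crop(im,130,90,270,230,5,'pics/h3.png')
to(.4447,-.2442,.053,-1.57)
"
```

```text
t 35.2 pos [ 0.4442 -0.2444  0.0223] w 0.0642 F [ 0.3 -0.8  0.1] -> cm [-0.05  0.23 -0.02] n50 0.0 dr [0.    0.001 0.   ]
t 35.25 pos [ 0.4449 -0.2451  0.0232] w 0.0643 F [ 0.8 -0.2  0.5] -> cm [ 0.02  0.32 -0.09] n50 0.1 dr [-0.001  0.001 -0.001]
```

View pics/h3.png

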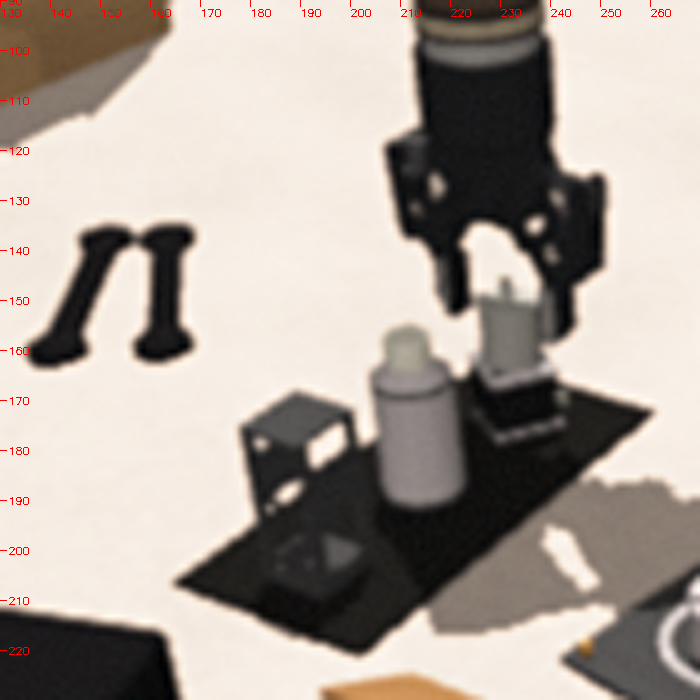

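Emit:
jog_arm:
  increments:
    - {"delta_pos":[0,0.2,0],"dr":[0,0,0]}
    - {"delta_pos":[0,0.2,0],"dr":[0,0,0]}

```text
t: 35.45
tool_pos: [0.4447, -0.2455, 0.0217]
orientation: [0.001, 2.218, -2.221]
ft_force: [0.2, 0.3, 0.1]
grip_width: 0.0638
```

Emit:
jog_arm:
  increments:
    - {"delta_pos":[0,0,0],"dr":[0,0,0]}
    - {"delta_pos":[0,0,0],"dr":[0,0,0]}
    - {"delta_pos":[0,0,0],"dr":[0,0,0]}
    - {"delta_pos":[0,0,0],"dr":[0,0,0]}
    - {"delta_pos":[0,0,0],"dr":[0,0,0]}
    - {"delta_pos":[0,0,0],"dr":[0,0,0]}
  gripper: 25
  squeeze: 55

```text
t: 36.05
tool_pos: [0.4441, -0.245, 0.0214]
orientation: [0.0, 2.221, -2.221]
ft_force: [-0.6, 2.4, 6.1]
grip_width: 0.0344
```

```bash
python3 -c "
from h import *
to(.4447,-.2442,.053,-1.57)
"
```

```text
t 36.05 pos [ 0.4441 -0.245   0.0214] w 0.0344 F [-0.6  2.4  6.1] -> cm [-0.06  0.14 -0.08] n50 0.0 dr [ 0.    -0.    -0.001]
```

Emit:
jog_arm:
  increments:
    - {"delta_pos":[0,-1,0],"dr":[0,0,0]}
    - {"delta_pos":[0,-3,0],"dr":[0,0,0]}
    - {"delta_pos":[0,-6,0],"dr":[0,0,0]}
    - {"delta_pos":[0,-9,0],"dr":[0,0,0]}
    - {"delta_pos":[0,-12,0],"dr":[0,0,0]}
    - {"delta_pos":[0,-13,0],"dr":[0,0,0]}
    - {"delta_pos":[0,-13,0],"dr":[0,0,0]}

```text
t: 36.75
tool_pos: [0.4445, -0.2458, 0.1519]
orientation: [0.002, 2.217, -2.222]
ft_force: [0.2, 0.0, -4.2]
grip_width: 0.034
```

```bash
python3 -c "
from h import *
to(.4912,.252,.185,-1.42)
im=cams.grab_frame('scene'); crop(im,130,60,270,230,4,'pics/h4.png')
"
```

```text
t 36.75 pos [ 0.4445 -0.2458  0.1519] w 0.034 F [ 0.2  0.  -4.2] -> cm [ -4.7   -0.1  -49.78] n50 10.0 dr [-0.002 -0.15  -0.003]
```

View pics/h4.png

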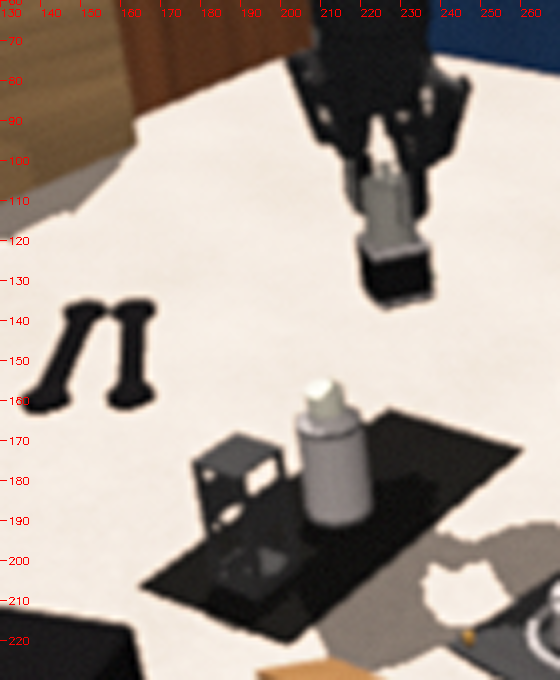

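Emit:
jog_arm:
  increments:
    - {"delta_pos":[-0.1,0,-1.5],"dr":[0,-0.01,0]}
    - {"delta_pos":[-0.4,0,-4.5],"dr":[0,-0.02,0]}
    - {"delta_pos":[-0.8,0,-8.5],"dr":[0,-0.04,0]}
    - {"delta_pos":[-1.2,0,-12.5],"dr":[0,-0.06,0]}
    - {"delta_pos":[-1.6,0,-16.5],"dr":[0,-0.08,0]}
    - {"delta_pos":[-2,0,-20.5],"dr":[0,-0.1,0]}
    - {"delta_pos":[-2.4,0,-24.5],"dr":[0,-0.12,0]}
    - {"delta_pos":[-2.8,0,-28.5],"dr":[0,-0.14,0]}
    - {"delta_pos":[-3.2,0,-32.5],"dr":[0,-0.15,0]}
    - {"delta_pos":[-3.6,0,-36.5],"dr":[0,-0.15,0]}
    - {"delta_pos":[-4,0,-40.5],"dr":[0,-0.15,0]}
    - {"delta_pos":[-4.4,0,-44.5],"dr":[0,-0.15,0]}

```text
t: 38.0
tool_pos: [0.4845, 0.2018, 0.148]
orientation: [-0.168, 2.144, -2.146]
ft_force: [0.6, 0.6, -4.1]
grip_width: 0.0344
```

Emit:
jog_arm:
  increments:
    - {"delta_pos":[0.5,0,-3],"dr":[0,0,0]}
    - {"delta_pos":[0.5,0,-4.8],"dr":[0,0,0]}
    - {"delta_pos":[0.5,0,-5.3],"dr":[0,0,0]}
    - {"delta_pos":[0.5,0,-5.3],"dr":[0,0,0]}
    - {"delta_pos":[0.5,0,-5.3],"dr":[0,0,0]}

```text
t: 38.5
tool_pos: [0.4735, 0.2506, 0.1495]
orientation: [-0.164, 2.142, -2.145]
ft_force: [-1.0, -0.3, -4.3]
grip_width: 0.0345
```

```bash
python3 -c "
from h import *
to(.4912,.252,.057,-1.42)
"
```

```text
t 38.5 pos [0.4735 0.2506 0.1495] w 0.0345 F [-1.  -0.3 -4.3] -> cm [-1.79 12.55  0.12] n50 2.5 dr [-0.001  0.     0.002]
```

Emit:
jog_arm:
  increments:
    - {"delta_pos":[-1.7,0,0.1],"dr":[0,0,0]}
    - {"delta_pos":[-1.7,2,0.1],"dr":[0,0,0]}
    - {"delta_pos":[-1.7,5,0.1],"dr":[0,0,0]}
    - {"delta_pos":[-1.7,8,0.1],"dr":[0,0,0]}
    - {"delta_pos":[-1.7,10.2,0.1],"dr":[0,0,0]}
    - {"delta_pos":[-1.7,11.2,0.1],"dr":[0,0,0]}
    - {"delta_pos":[-1.7,11.5,0.1],"dr":[0,0,0]}
    - {"delta_pos":[-1.7,11.5,0.1],"dr":[0,0,0]}
    - {"delta_pos":[-1.7,11.5,0.1],"dr":[0,0,0]}

```text
t: 39.4
tool_pos: [0.4929, 0.2535, 0.037]
orientation: [-0.158, 2.143, -2.141]
ft_force: [0.9, -0.7, -3.8]
grip_width: 0.0342
```

```bash
python3 -c "
from h import *
to(.4912,.252,.057,-1.42)
im=cams.grab_frame('scene'); crop(im,330,120,450,270,5,'pics/h5.png')
to(.4912,.252,.057,-1.42)
"
```

```text
t 39.4 pos [0.4929 0.2535 0.037 ] w 0.0342 F [ 0.9 -0.7 -3.8] -> cm [0.19 1.3  0.13] n50 0.3 dr [ 0.001 -0.    -0.003]
t 39.45 pos [0.4929 0.2537 0.0372] w 0.0343 F [-0.3 -0.4 -3.8] -> cm [0.2  1.32 0.14] n50 0.3 dr [ 0.001 -0.    -0.003]
```

View pics/h5.png

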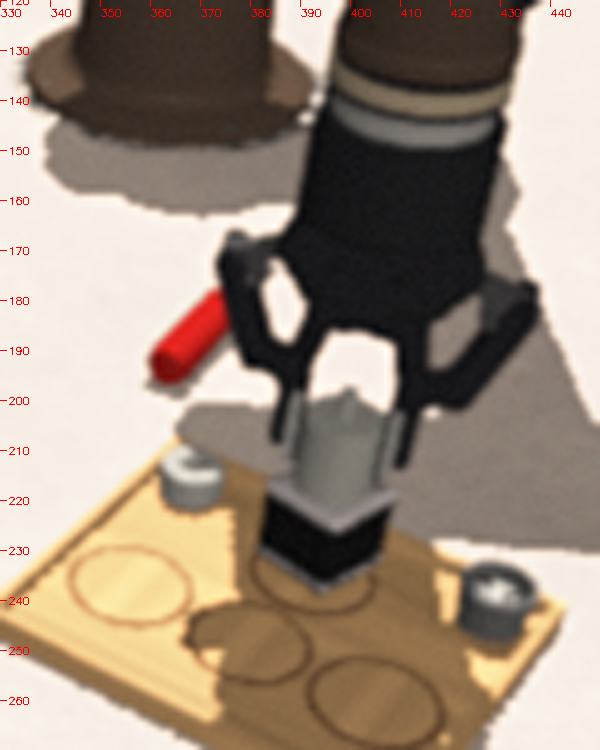

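Emit:
jog_arm:
  increments:
    - {"delta_pos":[0.1,0.5,0.1],"dr":[0,0,0]}
    - {"delta_pos":[0.1,0.9,0.1],"dr":[0,0,0]}
    - {"delta_pos":[0.1,1.1,0.1],"dr":[0,0,0]}
    - {"delta_pos":[0.1,1.2,0.1],"dr":[0,0,0]}
    - {"delta_pos":[0.1,1.3,0.1],"dr":[0,0,0]}
    - {"delta_pos":[0.1,1.3,0.1],"dr":[0,0,0]}

```text
t: 40.05
tool_pos: [0.4909, 0.2522, 0.0243]
orientation: [-0.162, 2.143, -2.143]
ft_force: [-3.8, -0.9, 8.2]
grip_width: 0.0345
```

```bash
python3 -c "
from h import *
to(.4912,.252,.057,-1.42)
im=cams.grab_frame('scene'); crop(im,330,120,450,270,5,'pics/h6.png')
"
```

```text
t 40.05 pos [0.4909 0.2522 0.0243] w 0.0345 F [-3.8 -0.9  8.2] -> cm [-0.03  0.03  0.03] n50 0.0 dr [-0.  0.  0.]
```

View pics/h6.png

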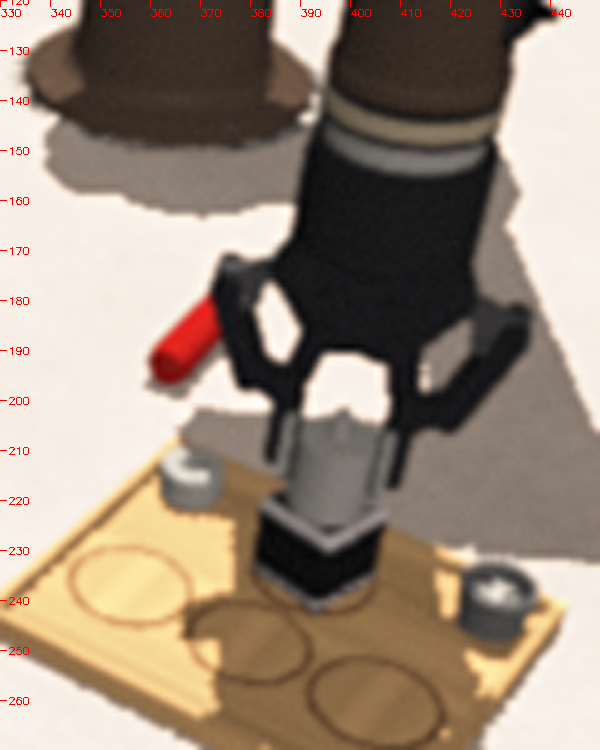

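The motor stands where it was, in pixels too: the body corner is at (392,240). Releasing, then back for the can.

Emit:
jog_arm:
  increments:
    - {"delta_pos":[0,0,0],"dr":[0,0,0]}
    - {"delta_pos":[0,0,0],"dr":[0,0,0]}
    - {"delta_pos":[0,0,0],"dr":[0,0,0]}
    - {"delta_pos":[0,0,0],"dr":[0,0,0]}
    - {"delta_pos":[0,-2,0],"dr":[0,0,0]}
    - {"delta_pos":[0,-6,0],"dr":[0,0,0]}
    - {"delta_pos":[0,-10,0],"dr":[0,0,0]}
    - {"delta_pos":[0,-14,0],"dr":[0,0,0]}
    - {"delta_pos":[0,-14,0],"dr":[0,0,0]}
  gripper: 75

```text
t: 41.0
tool_pos: [0.4957, 0.2542, 0.1696]
orientation: [-0.148, 2.142, -2.132]
ft_force: [0.4, 1.0, 0.2]
grip_width: 0.064
```

```bash
python3 -c "
from h import *
to(.5305,-.2435,.19,-1.57)
im=cams.grab_frame('scene'); crop(im,330,150,450,270,5,'pics/h7.png')
"
```

```text
t 41.0 pos [0.4957 0.2542 0.1696] w 0.064 F [0.4 1.  0.2] -> cm [ 4.05  1.04 49.74] n50 10.0 dr [ 0.004  0.15  -0.013]
```

View pics/h7.png

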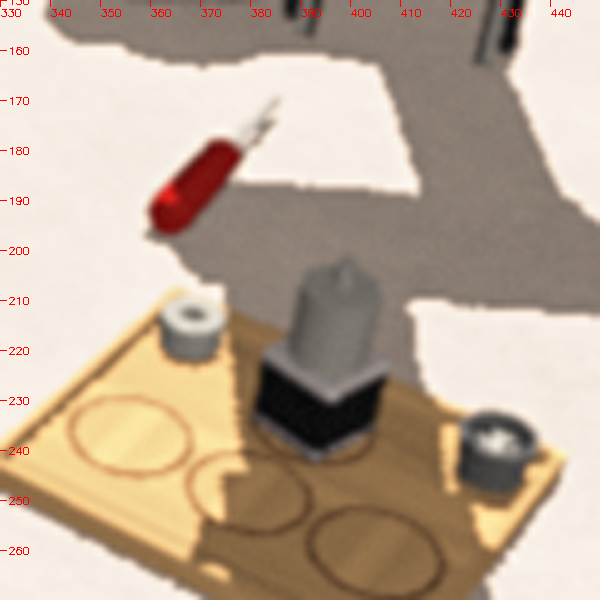

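Emit:
jog_arm:
  increments:
    - {"delta_pos":[0.4,0,4],"dr":[0,0.05,0]}
    - {"delta_pos":[4,0.5,49.7],"dr":[0,0.15,0]}
    - {"delta_pos":[4,0.5,49.7],"dr":[0,0.15,0]}
    - {"delta_pos":[4,0.5,49.7],"dr":[0,0.15,0]}
    - {"delta_pos":[4,0.5,49.7],"dr":[0,0.15,0]}
    - {"delta_pos":[4,0.5,49.7],"dr":[0,0.15,0]}
    - {"delta_pos":[4,0.5,49.7],"dr":[0,0.15,0]}
    - {"delta_pos":[4,0.5,49.7],"dr":[0,0.15,0]}
    - {"delta_pos":[4,0.5,49.7],"dr":[0,0.15,0]}
    - {"delta_pos":[4,0.5,49.7],"dr":[0,0.15,0]}
    - {"delta_pos":[4,0.5,49.7],"dr":[0,0.15,0]}
    - {"delta_pos":[4,0.5,49.7],"dr":[0,0.15,0]}

```text
t: 42.25
tool_pos: [0.5243, -0.2464, 0.1555]
orientation: [0.0, -2.221, 2.217]
ft_force: [-0.2, 0.6, -0.5]
grip_width: 0.0643
```

Emit:
jog_arm:
  increments:
    - {"delta_pos":[0,0,0],"dr":[0,0,0]}
    - {"delta_pos":[0,0,0],"dr":[0,0,0]}
    - {"delta_pos":[0,0,0],"dr":[0,0,0]}

```text
t: 42.55
tool_pos: [0.5256, -0.2435, 0.1573]
orientation: [-0.004, 2.221, -2.22]
ft_force: [0.3, 0.5, 0.6]
grip_width: 0.0635
```

```bash
python3 -c "
from h import *
to(.5305,-.2435,.048,-1.57)
"
```

```text
t 42.55 pos [ 0.5256 -0.2435  0.1573] w 0.0635 F [0.3 0.5 0.6] -> cm [-5.000e-01  1.423e+01  1.000e-02] n50 2.8 dr [0.001 0.002 0.001]
```

Emit:
jog_arm:
  increments:
    - {"delta_pos":[-0.4,1,0],"dr":[0,0,0]}
    - {"delta_pos":[-0.4,4,0],"dr":[0,0,0]}
    - {"delta_pos":[-0.4,8,0],"dr":[0,0,0]}
    - {"delta_pos":[-0.4,12,0],"dr":[0,0,0]}
    - {"delta_pos":[-0.4,14,0],"dr":[0,0,0]}
    - {"delta_pos":[-0.4,14.2,0],"dr":[0,0,0]}
    - {"delta_pos":[-0.4,14.2,0],"dr":[0,0,0]}
    - {"delta_pos":[-0.4,14.2,0],"dr":[0,0,0]}

```text
t: 43.35
tool_pos: [0.5313, -0.2459, 0.0171]
orientation: [0.002, 2.218, -2.221]
ft_force: [0.7, -0.7, 0.2]
grip_width: 0.0639
```

```bash
python3 -c "
from h import *
to(.5305,-.2435,.048,-1.57)
im=cams.grab_frame('scene'); crop(im,130,90,270,230,5,'pics/i1.png')
"
```

```text
t 43.35 pos [ 0.5313 -0.2459  0.0171] w 0.0639 F [ 0.7 -0.7  0.2] -> cm [ 0.08  0.21 -0.24] n50 0.1 dr [-0.002  0.    -0.003]
```

View pics/i1.png

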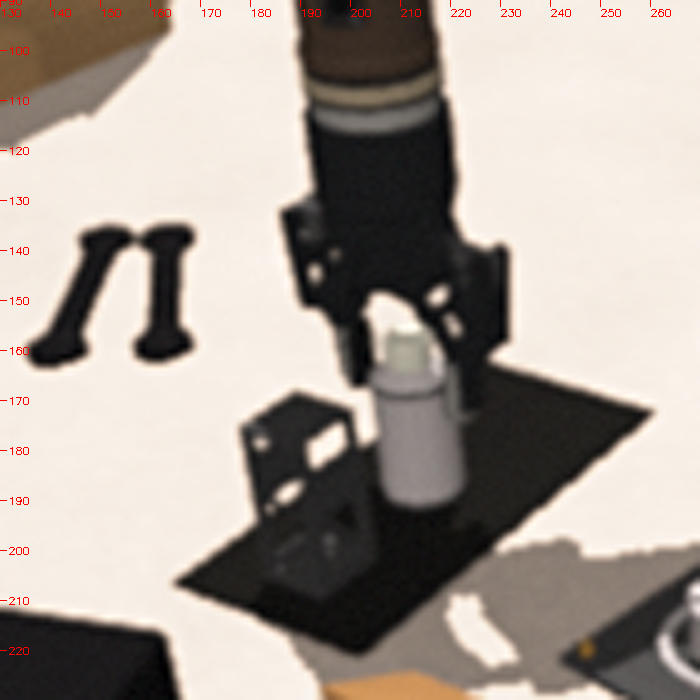

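Emit:
jog_arm:
  increments:
    - {"delta_pos":[0,0.1,-0.1],"dr":[0,0,0]}
    - {"delta_pos":[0,0.1,-0.1],"dr":[0,0,0]}
    - {"delta_pos":[0,0.1,-0.1],"dr":[0,0,0]}
    - {"delta_pos":[0,0.1,-0.1],"dr":[0,0,0]}
    - {"delta_pos":[0,0.1,-0.1],"dr":[0,0,0]}
    - {"delta_pos":[0,0.1,-0.1],"dr":[0,0,0]}
    - {"delta_pos":[0,0.1,-0.1],"dr":[0,0,0]}
  gripper: 35
  squeeze: 40

```text
t: 44.1
tool_pos: [0.5313, -0.2453, 0.0165]
orientation: [0.003, 2.218, -2.221]
ft_force: [-0.3, -1.1, 5.9]
grip_width: 0.0444
```

Emit:
jog_arm:
  increments:
    - {"delta_pos":[0,-1,0],"dr":[0,0,0]}
    - {"delta_pos":[0,-3,0],"dr":[0,0,0]}
    - {"delta_pos":[0,-6,0],"dr":[0,0,0]}
    - {"delta_pos":[0,-9,0],"dr":[0,0,0]}
    - {"delta_pos":[0,-12,0],"dr":[0,0,0]}
    - {"delta_pos":[0,-14,0],"dr":[0,0,0]}
    - {"delta_pos":[0,-14,0],"dr":[0,0,0]}
    - {"delta_pos":[0,-14,0],"dr":[0,0,0]}

```text
t: 44.9
tool_pos: [0.529, -0.244, 0.1542]
orientation: [-0.002, 2.222, -2.221]
ft_force: [-0.4, -0.8, -2.2]
grip_width: 0.0443
```

```bash
python3 -c "
from h import *
to(.5637,.306,.185,-1.42)
im=cams.grab_frame('scene'); crop(im,130,60,270,230,4,'pics/i2.png')
"
```

```text
t 44.9 pos [ 0.529  -0.244   0.1542] w 0.0443 F [-0.4 -0.8 -2.2] -> cm [ -3.51   0.24 -54.99] n50 11.0 dr [ 0.    -0.15   0.001]
```

View pics/i2.png

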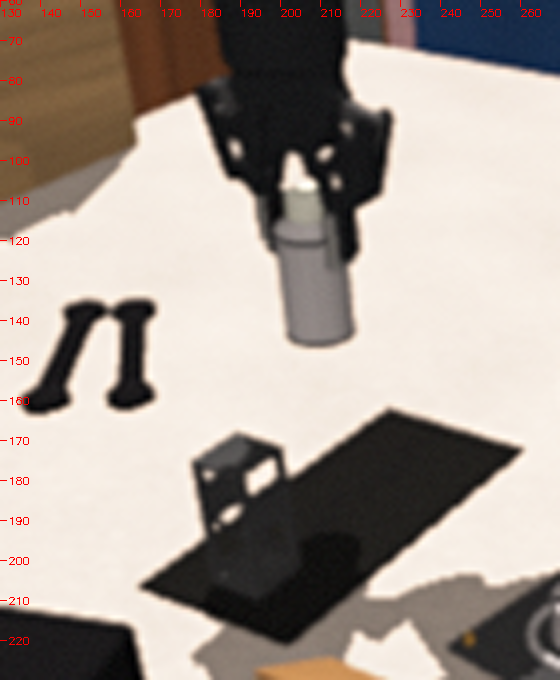

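Emit:
jog_arm:
  increments:
    - {"delta_pos":[-0.1,0,-1.5],"dr":[0,-0.01,0]}
    - {"delta_pos":[-0.3,0,-4.5],"dr":[0,-0.02,0]}
    - {"delta_pos":[-0.6,0,-9],"dr":[0,-0.04,0]}
    - {"delta_pos":[-0.9,0,-13.5],"dr":[0,-0.06,0]}
    - {"delta_pos":[-1.2,0,-18],"dr":[0,-0.08,0]}
    - {"delta_pos":[-1.5,0,-22.5],"dr":[0,-0.1,0]}
    - {"delta_pos":[-1.8,0,-27],"dr":[0,-0.12,0]}
    - {"delta_pos":[-2.1,0,-31.5],"dr":[0,-0.14,0]}
    - {"delta_pos":[-2.4,0,-36],"dr":[0,-0.15,0]}
    - {"delta_pos":[-2.7,0,-40.5],"dr":[0,-0.15,0]}
    - {"delta_pos":[-3,0,-45],"dr":[0,-0.15,0]}
    - {"delta_pos":[-3.3,0,-49.5],"dr":[0,-0.15,0]}

```text
t: 46.15
tool_pos: [0.5599, 0.2531, 0.1525]
orientation: [-0.167, 2.144, -2.145]
ft_force: [0.2, 0.4, -2.7]
grip_width: 0.0448
```

Emit:
jog_arm:
  increments:
    - {"delta_pos":[0.3,0,-3],"dr":[0,0,0]}
    - {"delta_pos":[0.6,0,-5],"dr":[0,0,0]}
    - {"delta_pos":[0.6,0,-5.5],"dr":[0,0,0]}
    - {"delta_pos":[0.6,0,-5.5],"dr":[0,0,0]}
    - {"delta_pos":[0.6,0,-5.5],"dr":[0,0,0]}

```text
t: 46.65
tool_pos: [0.5475, 0.3032, 0.1537]
orientation: [-0.163, 2.142, -2.145]
ft_force: [-0.3, -0.2, -2.1]
grip_width: 0.0447
```

```bash
python3 -c "
from h import *
to(.5637,.306,.0525,-1.42)
"
```

```text
t 46.65 pos [0.5475 0.3032 0.1537] w 0.0447 F [-0.3 -0.2 -2.1] -> cm [-1.67 13.41 -0.05] n50 2.7 dr [-0.001 -0.     0.002]
```

Emit:
jog_arm:
  increments:
    - {"delta_pos":[-1.6,0,0],"dr":[0,0,0]}
    - {"delta_pos":[-1.6,2,0],"dr":[0,0,0]}
    - {"delta_pos":[-1.6,5,0],"dr":[0,0,0]}
    - {"delta_pos":[-1.6,8,0],"dr":[0,0,0]}
    - {"delta_pos":[-1.6,10.5,0],"dr":[0,0,0]}
    - {"delta_pos":[-1.6,12,0],"dr":[0,0,0]}
    - {"delta_pos":[-1.6,12.4,0],"dr":[0,0,0]}
    - {"delta_pos":[-1.6,12.4,0],"dr":[0,0,0]}
    - {"delta_pos":[-1.6,12.4,0],"dr":[0,0,0]}

```text
t: 47.55
tool_pos: [0.5654, 0.3069, 0.0322]
orientation: [-0.158, 2.143, -2.141]
ft_force: [1.1, 0.2, -1.2]
grip_width: 0.0442
```

```bash
python3 -c "
from h import *
im=cams.grab_frame('scene'); crop(im,340,140,470,280,5,'pics/i3.png')
to(.5637,.306,.0525,-1.42)
"
```

```text
t 47.6 pos [0.5655 0.3072 0.0325] w 0.0444 F [-0.4 -0.  -1.2] -> cm [0.2  1.3  0.09] n50 0.3 dr [ 0.001 -0.    -0.003]
```

View pics/i3.png

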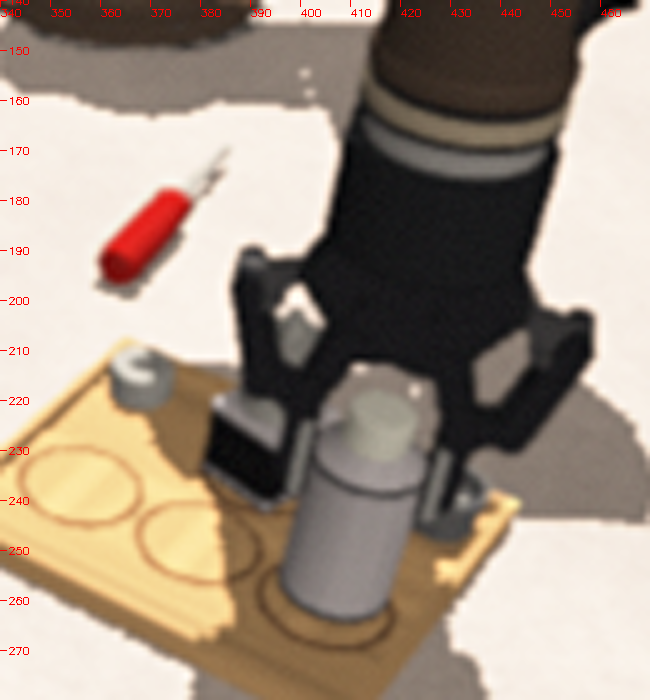

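Emit:
jog_arm:
  increments:
    - {"delta_pos":[0.2,0.5,0.2],"dr":[0,0,0]}
    - {"delta_pos":[0.2,0.9,0.2],"dr":[0,0,0]}
    - {"delta_pos":[0.2,1.1,0.2],"dr":[0,0,0]}
    - {"delta_pos":[0.2,1.2,0.2],"dr":[0,0,0]}
    - {"delta_pos":[0.2,1.3,0.2],"dr":[0,0,0]}
    - {"delta_pos":[0.2,1.3,0.2],"dr":[0,0,0]}

```text
t: 48.2
tool_pos: [0.5627, 0.3043, 0.0196]
orientation: [-0.162, 2.142, -2.143]
ft_force: [-3.3, -2.1, 8.2]
grip_width: 0.0441
```

```bash
python3 -c "
from h import *
im=cams.grab_frame('scene'); crop(im,340,140,470,280,5,'pics/i4.png')
to(.5637,.306,.0525,-1.42)
"
```

```text
t 48.25 pos [0.5627 0.3043 0.0196] w 0.0442 F [-2.6 -2.4  7.5] -> cm [-0.13  0.01 -0.15] n50 0.0 dr [-0.  0. -0.]
```

View pics/i4.png

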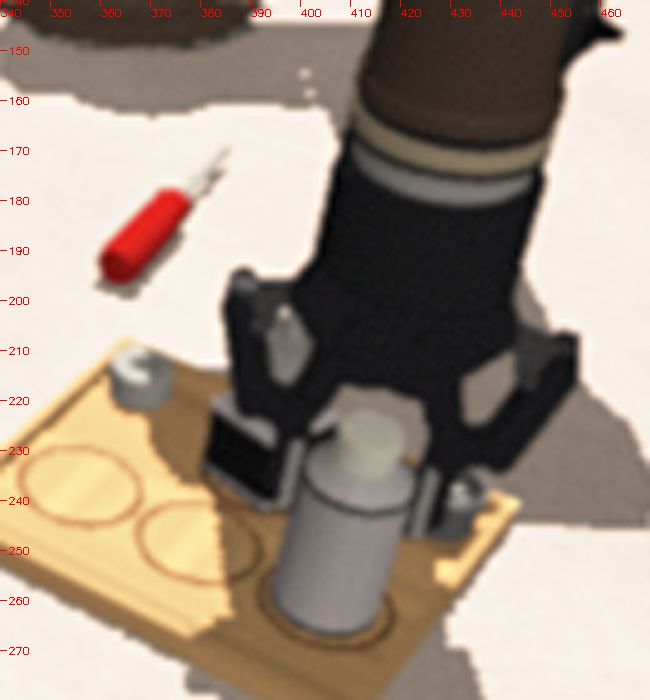

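The can is back on its circle, base at about (404,266). Releasing, then the bracket.

Emit:
jog_arm:
  increments:
    - {"delta_pos":[0,0,0],"dr":[0,0,0]}
    - {"delta_pos":[0,0,0],"dr":[0,0,0]}
    - {"delta_pos":[0,0,0],"dr":[0,0,0]}
    - {"delta_pos":[0,0,0],"dr":[0,0,0]}
    - {"delta_pos":[0,-2,0],"dr":[0,0,0]}
    - {"delta_pos":[0,-6,0],"dr":[0,0,0]}
    - {"delta_pos":[0,-10,0],"dr":[0,0,0]}
    - {"delta_pos":[0,-14,0],"dr":[0,0,0]}
    - {"delta_pos":[0,-14,0],"dr":[0,0,0]}
  gripper: 75

```text
t: 49.15
tool_pos: [0.5673, 0.3068, 0.1655]
orientation: [-0.147, 2.142, -2.131]
ft_force: [0.3, 0.4, 0.5]
grip_width: 0.0642
```

```bash
python3 -c "
from h import *
to(.6205,-.2455,.19,-1.57)
im=cams.grab_frame('scene'); crop(im,330,150,450,280,5,'pics/i5.png')
"
```

```text
t 49.15 pos [0.5673 0.3068 0.1655] w 0.0642 F [0.3 0.4 0.5] -> cm [ 3.06  0.59 55.4 ] n50 11.1 dr [ 0.005  0.15  -0.013]
```

View pics/i5.png

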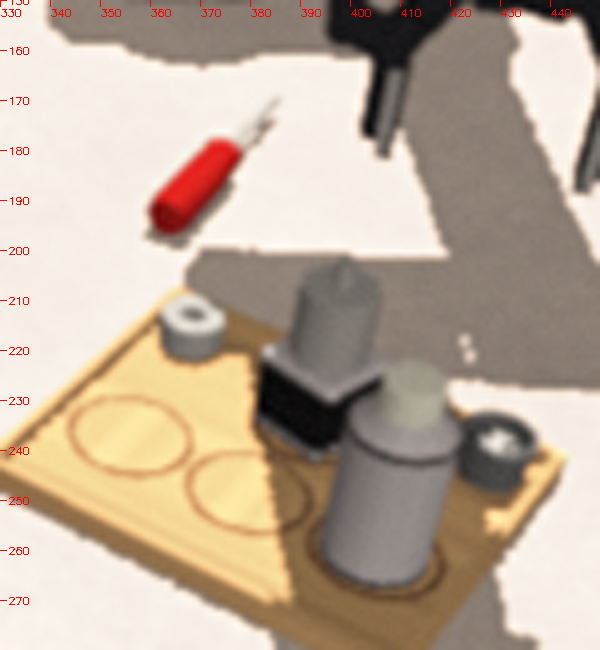

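Emit:
jog_arm:
  increments:
    - {"delta_pos":[0.3,0,4],"dr":[0,0.05,0]}
    - {"delta_pos":[3,0.2,55.4],"dr":[0,0.15,0]}
    - {"delta_pos":[3,0.2,55.4],"dr":[0,0.15,0]}
    - {"delta_pos":[3,0.2,55.4],"dr":[0,0.15,0]}
    - {"delta_pos":[3,0.2,55.4],"dr":[0,0.15,0]}
    - {"delta_pos":[3,0.2,55.4],"dr":[0,0.15,0]}
    - {"delta_pos":[3,0.2,55.4],"dr":[0,0.15,0]}
    - {"delta_pos":[3,0.2,55.4],"dr":[0,0.15,0]}
    - {"delta_pos":[3,0.2,55.4],"dr":[0,0.15,0]}
    - {"delta_pos":[3,0.2,55.4],"dr":[0,0.15,0]}
    - {"delta_pos":[3,0.2,55.4],"dr":[0,0.15,0]}
    - {"delta_pos":[3,0.2,55.4],"dr":[0,0.15,0]}

```text
t: 50.4
tool_pos: [0.6146, -0.2529, 0.1535]
orientation: [-0.002, -2.217, 2.22]
ft_force: [-1.1, 0.6, 0.4]
grip_width: 0.064
```

Emit:
jog_arm:
  increments:
    - {"delta_pos":[0,0,0],"dr":[0,0,0]}
    - {"delta_pos":[0,0,0],"dr":[0,0,0]}
    - {"delta_pos":[0,0,0],"dr":[0,0,0]}

```text
t: 50.7
tool_pos: [0.6152, -0.2455, 0.1547]
orientation: [-0.005, 2.223, -2.219]
ft_force: [-0.2, -0.4, -0.0]
grip_width: 0.0642
```

```bash
python3 -c "
from h import *
to(.6205,-.2455,.0465,-1.57)
"
```

```text
t 50.7 pos [ 0.6152 -0.2455  0.1547] w 0.0642 F [-0.2 -0.4 -0. ] -> cm [-0.55 14.12  0.02] n50 2.8 dr [0.002 0.002 0.002]
```

Emit:
jog_arm:
  increments:
    - {"delta_pos":[-0.5,1,0],"dr":[0,0,0]}
    - {"delta_pos":[-0.5,4,0],"dr":[0,0,0]}
    - {"delta_pos":[-0.5,8,0],"dr":[0,0,0]}
    - {"delta_pos":[-0.5,12,0],"dr":[0,0,0]}
    - {"delta_pos":[-0.5,14,0],"dr":[0,0,0]}
    - {"delta_pos":[-0.5,14.1,0],"dr":[0,0,0]}
    - {"delta_pos":[-0.5,14.1,0],"dr":[0,0,0]}
    - {"delta_pos":[-0.5,14.1,0],"dr":[0,0,0]}

```text
t: 51.5
tool_pos: [0.6227, -0.2481, 0.0166]
orientation: [0.002, 2.217, -2.221]
ft_force: [-0.2, 0.9, 0.3]
grip_width: 0.0642
```

```bash
python3 -c "
from h import *
to(.6205,-.2455,.0465,-1.57)
im=cams.grab_frame('scene'); crop(im,130,90,270,230,5,'pics/j1.png')
"
```

```text
t 51.5 pos [ 0.6227 -0.2481  0.0166] w 0.0642 F [-0.2  0.9  0.3] -> cm [ 0.22  0.3  -0.26] n50 0.1 dr [-0.002  0.001 -0.003]
```

View pics/j1.png

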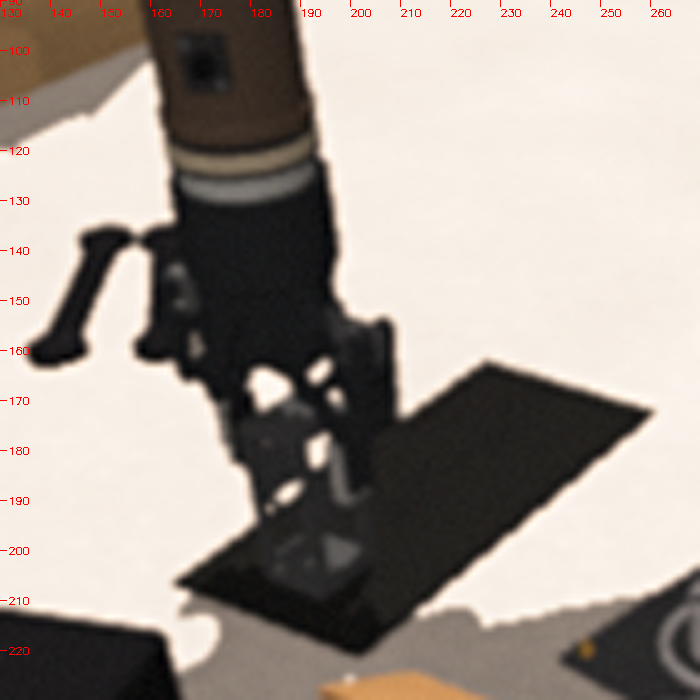

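Fingers straddle the bracket. Correcting 2 mm, then closing and lifting.

Emit:
jog_arm:
  increments:
    - {"delta_pos":[0.1,0.2,-0.2],"dr":[0,0,0]}
    - {"delta_pos":[0.1,0.2,-0.2],"dr":[0,0,0]}
    - {"delta_pos":[0.1,0.2,-0.2],"dr":[0,0,0]}
    - {"delta_pos":[0.1,0.2,-0.2],"dr":[0,0,0]}
    - {"delta_pos":[0.1,0.2,-0.2],"dr":[0,0,0]}
    - {"delta_pos":[0.1,0.2,-0.2],"dr":[0,0,0]}
    - {"delta_pos":[0.1,0.2,-0.2],"dr":[0,0,0]}
  gripper: 30
  squeeze: 40

```text
t: 52.25
tool_pos: [0.6208, -0.2463, 0.014]
orientation: [0.001, 2.219, -2.221]
ft_force: [-0.4, 0.3, 6.7]
grip_width: 0.0391
```

Emit:
jog_arm:
  increments:
    - {"delta_pos":[0,-1,0],"dr":[0,0,0]}
    - {"delta_pos":[0,-3,0],"dr":[0,0,0]}
    - {"delta_pos":[0,-6,0],"dr":[0,0,0]}
    - {"delta_pos":[0,-9,0],"dr":[0,0,0]}
    - {"delta_pos":[0,-12,0],"dr":[0,0,0]}
    - {"delta_pos":[0,-14,0],"dr":[0,0,0]}
    - {"delta_pos":[0,-14,0],"dr":[0,0,0]}
    - {"delta_pos":[0,-14,0],"dr":[0,0,0]}

```text
t: 53.05
tool_pos: [0.6191, -0.2457, 0.152]
orientation: [0.002, -2.222, 2.221]
ft_force: [-0.3, -0.2, -2.5]
grip_width: 0.0394
```

```bash
python3 -c "
from h import *
to(.5415,.1815,.185,-1.42)
im=cams.grab_frame('scene'); crop(im,130,60,270,230,4,'pics/j2.png')
"
```

```text
t 53.05 pos [ 0.6191 -0.2457  0.152 ] w 0.0394 F [-0.3 -0.2 -2.5] -> cm [ 7.730e+00  2.000e-02 -4.273e+01] n50 8.7 dr [ 0.    -0.15   0.001]
```

View pics/j2.png

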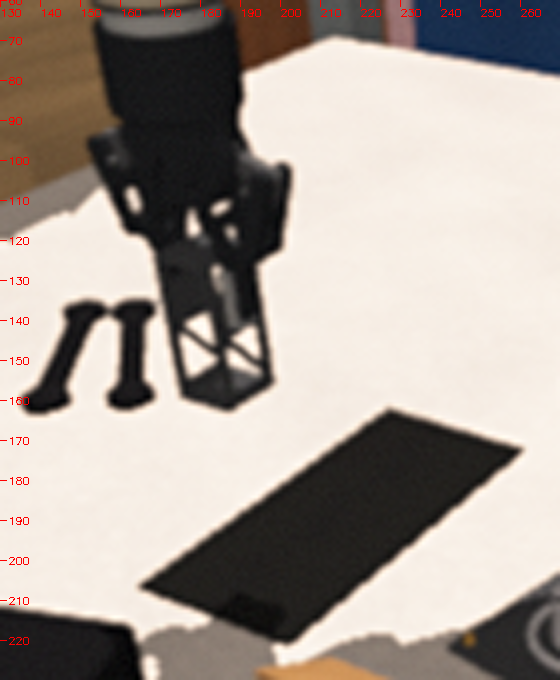

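Emit:
jog_arm:
  increments:
    - {"delta_pos":[0.2,0,-1.5],"dr":[0,-0.01,0]}
    - {"delta_pos":[0.8,0,-4.5],"dr":[0,-0.02,0]}
    - {"delta_pos":[1.5,0,-8.5],"dr":[0,-0.04,0]}
    - {"delta_pos":[2.2,0,-12.5],"dr":[0,-0.06,0]}
    - {"delta_pos":[2.9,0,-16.5],"dr":[0,-0.08,0]}
    - {"delta_pos":[3.6,0,-20.5],"dr":[0,-0.1,0]}
    - {"delta_pos":[4.3,0,-24.5],"dr":[0,-0.12,0]}
    - {"delta_pos":[5,0,-28.5],"dr":[0,-0.14,0]}
    - {"delta_pos":[5.8,0,-32.5],"dr":[0,-0.15,0]}
    - {"delta_pos":[6.6,0,-36.5],"dr":[0,-0.15,0]}
    - {"delta_pos":[7.3,0,-40],"dr":[0,-0.15,0]}
    - {"delta_pos":[7.7,0,-42.2],"dr":[0,-0.15,0]}

```text
t: 54.3
tool_pos: [0.5392, 0.1791, 0.1507]
orientation: [-0.169, 2.144, -2.143]
ft_force: [0.7, -0.7, -1.9]
grip_width: 0.0394
```

Emit:
jog_arm:
  increments:
    - {"delta_pos":[0,0,-0.4],"dr":[0,0,0]}
    - {"delta_pos":[0,0,-0.5],"dr":[0,0,0]}
    - {"delta_pos":[0,0,-0.5],"dr":[0,0,0]}

```text
t: 54.6
tool_pos: [0.5409, 0.1805, 0.1517]
orientation: [-0.164, 2.143, -2.144]
ft_force: [-0.0, -1.1, -2.0]
grip_width: 0.0392
```

```bash
python3 -c "
from h import *
to(.5413,.1815,.050,-1.42)
"
```

```text
t 54.6 pos [0.5409 0.1805 0.1517] w 0.0392 F [-0.  -1.1 -2. ] -> cm [-0.08 13.47 -0.11] n50 2.7 dr [-0.001  0.     0.002]
```

Emit:
jog_arm:
  increments:
    - {"delta_pos":[0,1,0],"dr":[0,0,0]}
    - {"delta_pos":[0,3,0],"dr":[0,0,0]}
    - {"delta_pos":[0,6,0],"dr":[0,0,0]}
    - {"delta_pos":[0,9,0],"dr":[0,0,0]}
    - {"delta_pos":[0,11,0],"dr":[0,0,0]}
    - {"delta_pos":[0,12,0],"dr":[0,0,0]}
    - {"delta_pos":[0,12.4,0],"dr":[0,0,0]}
    - {"delta_pos":[0,12.4,0],"dr":[0,0,0]}
    - {"delta_pos":[0,12.4,0],"dr":[0,0,0]}

```text
t: 55.5
tool_pos: [0.543, 0.1811, 0.0297]
orientation: [-0.159, 2.143, -2.142]
ft_force: [-0.3, -0.6, -1.6]
grip_width: 0.0393
```

```bash
python3 -c "
from h import *
im=cams.grab_frame('scene'); crop(im,320,160,450,290,6,'pics/j3.png')
to(.5413,.1815,.050,-1.42)
"
```

```text
t 55.55 pos [0.5431 0.1812 0.03  ] w 0.0394 F [ 0.4  0.1 -2.4] -> cm [ 0.18  1.3  -0.06] n50 0.3 dr [ 0.    -0.    -0.003]
```

View pics/j3.png

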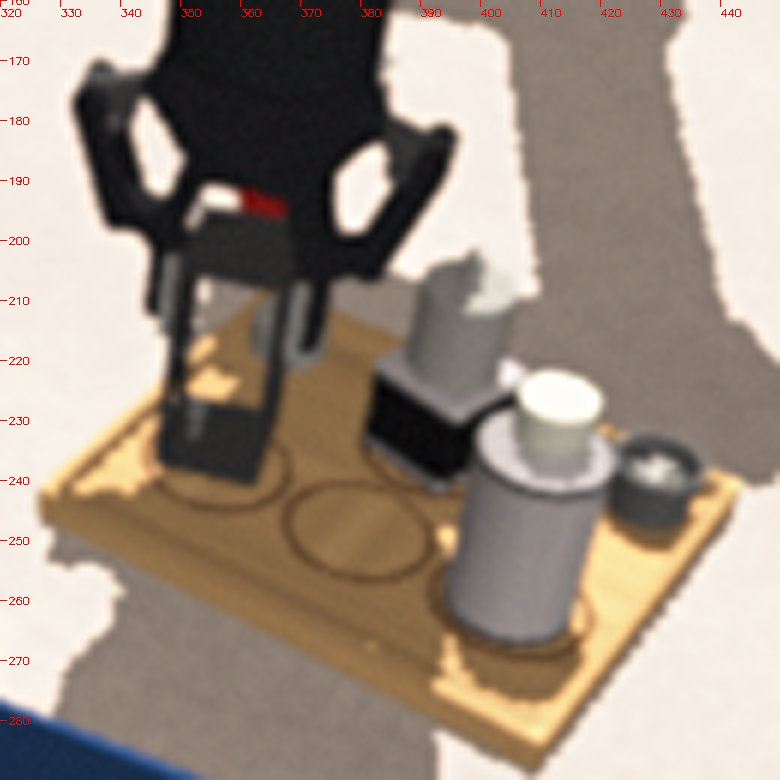

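Emit:
jog_arm:
  increments:
    - {"delta_pos":[0,0.5,0],"dr":[0,0,0]}
    - {"delta_pos":[0,0.9,0],"dr":[0,0,0]}
    - {"delta_pos":[0,1.1,0],"dr":[0,0,0]}
    - {"delta_pos":[0,1.2,0],"dr":[0,0,0]}
    - {"delta_pos":[0,1.3,0],"dr":[0,0,0]}
    - {"delta_pos":[0,1.3,0],"dr":[0,0,0]}

```text
t: 56.15
tool_pos: [0.5415, 0.181, 0.0171]
orientation: [-0.163, 2.143, -2.144]
ft_force: [-3.7, -0.8, 8.9]
grip_width: 0.0392
```

```bash
python3 -c "
from h import *
im=cams.grab_frame('scene'); crop(im,320,160,450,290,6,'pics/j4.png')
to(.5413,.1815,.050,-1.42)
"
```

```text
t 56.2 pos [0.5414 0.181  0.017 ] w 0.0394 F [-4.2 -1.4  9.2] -> cm [ 0.01  0.   -0.05] n50 0.0 dr [-0.     0.     0.001]
```

View pics/j4.png

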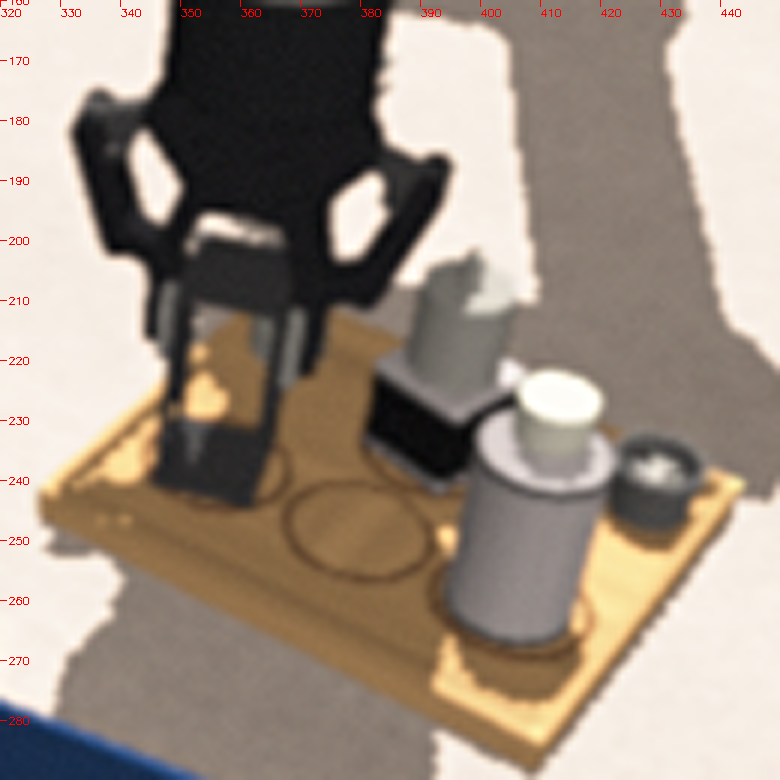

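The bracket is down at the same pixels as before the pick. Releasing, raising and backing off towards the mat side so the top view is clear.

Emit:
jog_arm:
  increments:
    - {"delta_pos":[0,0,0],"dr":[0,0,0]}
    - {"delta_pos":[0,0,0],"dr":[0,0,0]}
    - {"delta_pos":[0,0,0],"dr":[0,0,0]}
    - {"delta_pos":[0,0,0],"dr":[0,0,0]}
    - {"delta_pos":[0,-2,0],"dr":[0,0,0]}
    - {"delta_pos":[0,-6,0],"dr":[0,0,0]}
    - {"delta_pos":[0,-10,0],"dr":[0,0,0]}
    - {"delta_pos":[0,-14,0],"dr":[0,0,0]}
    - {"delta_pos":[0,-17,0],"dr":[0,0,0]}
    - {"delta_pos":[0,-18,0],"dr":[0,0,0]}
    - {"delta_pos":[0,-18,0],"dr":[0,0,0]}
  gripper: 75

```text
t: 57.3
tool_pos: [0.5429, 0.1813, 0.1971]
orientation: [-0.158, 2.142, -2.141]
ft_force: [-0.3, -0.4, -0.2]
grip_width: 0.0637
```

Emit:
jog_arm:
  increments:
    - {"delta_pos":[2,0,4],"dr":[0,0,0]}
    - {"delta_pos":[8,0,45],"dr":[0,0,0]}
    - {"delta_pos":[8,0,45],"dr":[0,0,0]}
    - {"delta_pos":[8,0,45],"dr":[0,0,0]}
    - {"delta_pos":[8,0,45],"dr":[0,0,0]}
    - {"delta_pos":[8,0,45],"dr":[0,0,0]}
    - {"delta_pos":[8,0,45],"dr":[0,0,0]}
    - {"delta_pos":[8,0,45],"dr":[0,0,0]}
    - {"delta_pos":[8,0,45],"dr":[0,0,0]}
    - {"delta_pos":[8,0,45],"dr":[0,0,0]}
    - {"delta_pos":[8,0,45],"dr":[0,0,0]}
    - {"delta_pos":[8,0,45],"dr":[0,0,0]}

```text
t: 58.5
tool_pos: [0.529, -0.2743, 0.1933]
orientation: [-0.165, 2.148, -2.141]
ft_force: [0.1, 0.5, 0.4]
grip_width: 0.0639
```

```bash
python3 - <<'E'
from h import *
print(manip.state()['t'],manip.state()['tool_pos'])
a=cams.grab_frame('top'); cv2.imwrite('pics/topZ.png',a); b=cams.grab_frame('scene'); cv2.imwrite('pics/sceneZ.png',b)
o=cv2.imread('pics/top0.png'); ob=cv2.imread('pics/scene0.png')
f=lambda i,bx:cv2.resize(i[bx[1]:bx[3],bx[0]:bx[2]],None,fx=3,fy=3,interpolation=cv2.INTER_CUBIC)
t=(65,165,195,280); s=(320,185,450,290)
cv2.imwrite('pics/cmp.png',np.vstack([np.hstack([f(o,t),f(a,t)])[:300],np.hstack([f(ob,s),f(b,s)])[:300]]))
crop(a,215,160,305,250,6,'pics/ringZ.png')
# per-part image shift by phase correlation/template
g=lambda i:cv2.cvtColor(i,cv2.COLOR_BGR2GRAY)
for n,(x0,y0,x1,y1) in dict(can=(74,185,105,215),motor=(102,226,144,258),bracket=(146,196,178,230),tub=(75,233,96,254),collar=(152,248,172,268)).items():
    T=g(o)[y0:y1,x0:x1]; S=g(a)[y0-8:y1+8,x0-8:x1+8]
    r=cv2.matchTemplate(S,T,cv2.TM_CCOEFF_NORMED); _,v,_,p=cv2.minMaxLoc(r); print(n,np.array(p)-8,round(v,3))
E
```

```text
58.5 [ 0.52897966 -0.27428803  0.19333215]
can [0 1] 0.996
motor [0 0] 0.902
bracket [0 0] 0.997
tub [0 0] 0.999
collar [0 0] 0.701
```

View pics/cmp.png

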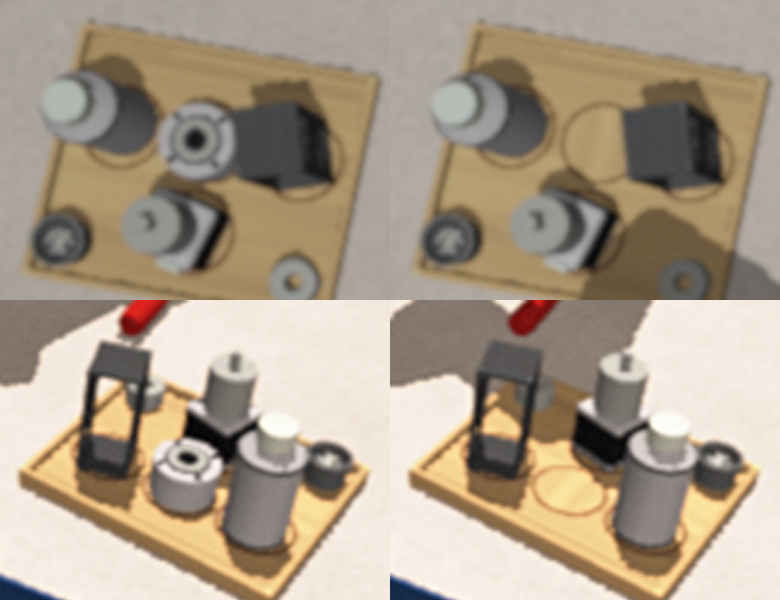

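View pics/ringZ.png

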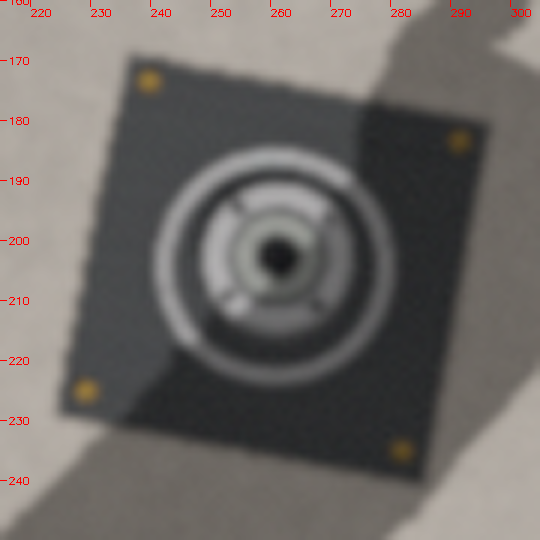

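The before/after pictures show all parts shifted by at most 1 px (about 2 mm). The housing is concentric in the ring: centre (261,203), ring (261,204). The arm is clear, so I'm handing in.

Emit:
jog_arm:
  increments:
    - {"delta_pos":[0,0,0],"dr":[0,0,0]}
    - {"delta_pos":[0,0,0],"dr":[0,0,0]}
    - {"delta_pos":[0,0,0],"dr":[0,0,0]}

```text
t: 58.9
tool_pos: [0.5305, -0.275, 0.1959]
orientation: [-0.163, 2.142, -2.142]
ft_force: [-0.3, 1.1, -0.6]
grip_width: 0.0636
```

```bash
python3 -c "
from rig import manip
print(manip.hand_in(), manip.state()['t'])"
```

```text
the job is handed in; nothing more can be done
the job is handed in; nothing more can be done
```

I stood the bracket, can and motor on the mat, lowered the housing into the ring, and put the motor, can and bracket back on their spots. I handed the job in at about 59 s; it gave no verdict.

**Last checks:**
- **Tall parts:** the top view from before and after shows the motor and bracket shifted by 0 px and the can by 1 px, about 2 mm. All three stand upright.
- **Housing:** it lies in the ring, its centre at (261,203) px against (261,204) for the ring.
- **Tub and collar:** neither moved in the pictures. The collar's match score was low (0.70) because a shadow lay over it, but its place did not shift.

**One disagreement:** the pictures showed the finger tips about 33 mm higher than the reported TCP height implies. I went by the camera height throughout, and the contact forces at each pick and placing agreed with it.

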